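# Load a module into the sprung test nest

### The job

Load the dark module that lies on the mat into the test nest: hold it tilted, push one end in under the bridge against the spring contact until the contact gives way, then tip the other end down behind the end wall so that the module lies flat in its bay, held by the spring, and let go. Either end may go first, top face up. Leave the spare nest block and the foam pad where they lie.

Things in the scene. Friction and masses are not known exactly. Their poses are not given: they have to be found in the camera images.
- module: the part to load: a flat dark moulded box with a small metal window on top, 22 mm (its x) by 66 mm (its y) by 8 mm (z), 18 g, lying flat on the mat; origin at the centre of its underside, z up. Best grasped across its 22 mm width near mid-length, by the finger tips. Its two ends are alike for this job.
- nest: the test nest, fixed to the worktop: aluminium base plate 60 (x) by 128 (y) by 8 mm with grey end blocks; origin on the worktop below the middle of the seat. The bay runs along y, sprung end at +y. From y = -21 to +22 mm nothing stands above the 8 mm plate: room there for fingers on both sides of the module. Grey floors at z = 20 mm carry the module's two ends.
- nest_seat (a point): the middle of the seat, 20 mm above the worktop, axes as the nest's (y towards the spring contact). The loaded module's origin lies here, its long axis along y. The bay is 58 mm long with the spring at rest, so the 66 mm module enters only by pressing the spring in, tilted 10 to 20 degrees, sprung end lower.
- nest_wall (a point): top middle of the end wall's inner face: nest y = -33 mm, z = 28 mm (8 mm above the bay floor). Low side guides stand here from y = -36 to -24 mm, about 28 mm apart at the floor and flaring upward to 41 mm at z = 31 mm; the module's raised end comes down between them.
- nest_mouth (a point): middle of the front lower edge of the aluminium bridge over the sprung end: nest y = 30 mm, z = 34 mm (14 mm above the bay floor). The bridge runs to y = 42 mm, top at z = 38 mm. Below it two cheeks 28 mm apart, their mouth flaring to about 40 mm at y = 26 mm. Behind it an aluminium spring block up to y = 72 mm.
- spring_contact (a joint): how far the spring contact (a brass plate 18 mm wide, 11 mm high, standing on the bay floor) is pressed in towards the nest's +y, in m: 0 at rest, its face at y = 25 mm; 0.008 with the module home; 0.022 at its stop, face at y = 47 mm. Force 1 N at rest, 2.6 N with the module home, 5.4 N at the stop.
- spare_nest: bystander: a beige U-shaped block 32 x 50 x 13 mm lying on the mat, origin at the centre of its underside; leave it alone
- foam_pad: bystander: a green and black pad 24 x 44 x 13 mm lying on the mat, origin at the centre of its underside; leave it alone

How it is judged:
By the outcome, as a careful person would: the job done as asked, in the order asked, and still so for the second after the job is handed in, with the robot touching nothing.
It also fails if it takes over 38 s, if anything falls off the work surface, if the arm or the gripper's body presses on something with over 40 N, if the wrist force passes 120 N, or if a joint passes its speed limit or range.

### The arm

A 6-joint arm with a two-finger parallel gripper is mounted at the origin on a cart in front of the work surface, level with it; the furniture and walls round the work are solid. World frame = base frame: x ahead of the robot, y to its left, z up, the work surface at z = 0. Lengths are in m, angles in rad, forces in N, time in s.
With the tool pointing down it reaches from about 0.3 to 0.875 m from the base axis. Payload 6.4 kg.
Tool frame: the origin (TCP) lies at the very end of the fingers, on their centre line; the grasp point (between the pads) lies 19 mm behind it (env.grasp_offset is the distance from the TCP to the grasp point, in m); x points along the fingers, y is the direction in which the jaws open and shut, and the axes are right-handed (so a half turn about x gives the same grasp; the last joint's range is limited). The gripper opens to 85 mm and grips with 20 to 120 N. Pads are 22 mm wide; open, the fingers measure 114 mm over their backs; the gripper's body (76 mm by 85 mm) begins 54 mm behind the grasp point. The pads swing forward as they close: fully open they stand 13 mm farther back than shut.
Start: joints at [-1.362, 0.181, 1.607, -0, 1.354, -0.206], TCP at [0.232, -0.526, 0.231] pointing down, gripper open.
Joint ranges: [-2.99, 2.99], [-0.89, 2.07], [0.3, 2.58], [-1.14, 4.28], [0, 2.63], [-3.12, 3.12]. Speed limits (rad/s): [2.57, 2.57, 3.01, 3.14, 3.14, 3.14].

### API

Orientations are given as a rotation vector (axis times angle).
In Python, from station import env gives the robot as it stands. The module is installed in compiled form; this text tells all that it offers.
- The arm moves only by the tool step_arm, never from a script. Its argument "plan" is a list of rows, each a list of 5 numbers: the shift along the tool's x, y, z scaled (see below), then the turn about the tool's x scaled (see below), then the opening, from -1 (shut) to 1 (fully open), so that 0 is half open. A call has 1 to 12 rows; each row shifts and turns the pose as measured when the row begins, along the tool's axes as they then stand; what a row does not reach is not made up. The controller multiplies each number of a shift by 0.4 m and each number of a turn by 2 pi rad. A row lasts 1/12 s, in which the tool goes at most 41.7 mm and 7.16 degrees, less where a joint would pass 70% of its speed; a pose out of reach is approached as far as the arm can. A call with a number of a shift or a turn outside -1 to 1 is refused whole. A call with a gripper value outside its range is refused whole. The fingers move at their own pace and stop on an object; "grip_force" is the grip in N (left out, the last holds). Time passes only in rows, so rows that do not move let the fingers close. It gives the time, the measured TCP pose, the force and the opening at its end, in the units of the state.
- env.sense(): the state, without advancing time (a new reading comes with each control period).
- env.capture(name): name is "scene" or "top"; returns the picture (384x512x3 uint8, red, green, blue); there is no depth.
- env.camera_params(name): a dict with "fx", "fy", "cx", "cy" (pixels), "view" (4x4, takes a point from world to camera coordinates). Camera axes: x right, y down, z forward; pixel columns grow to the right and rows downward; lengths in m; the calibration is good to about 2 mm. A picture is of the moment at which its call begins. camera_params takes no time and is no camera call.
- env.sign_off(): hands the job in, once; it reports no verdict.
The state is a dict: "clock": time; "joints": joint angles; "joint_velocities": joint speeds; "joint_efforts": joint torques, N m; "position": TCP position; "eef_rot": TCP orientation; "ft_force": force on the tool from outside, world axes, zero at the start; "moment": the same for the moment, N m; "gripper_width": opening from 0.0 (shut) to 1.0 (fully open).
Only numpy, scipy, OpenCV 4.12 (cv2) and the standard library are available. Lean on these libraries where they do the work, as an engineer would, in place of code of your own. Each camera call takes 0.05 s, during which the arm holds its last target.

## Working session

There is one attempt and no reset: what is moved stays moved. The work goes in short steps, Python scripts to look and compute and a tool call to move; the robot and the scene stay as the last step left them, time stands still between calls to the robot, and variables do not carry over. Pictures are saved under pics/ and viewed, and the job is handed in when it is done.

Besides the shell and the picture viewer there is one more tool, called after "Request:" by a JSON object that holds its "op" and its "data", one argument or row to a line. step_arm: Moves the arm, as the interface text tells. Shifts and turns lie within -1 to 1; 1 stands for 0.4 m of shift or 2 pi rad of turn. Its arguments: {"type":"object","properties":{"plan":{"type":"array","items":{"type":"array","items":{"type":"number","minimum":-1,"maximum":1}}},"grip_force":{"type":"number"}},"required":["plan"]}

```bash
mkdir -p pics; python3 - <<'E'
from station import env
import cv2
print(env.sense(), env.grasp_offset)
for n in("scene","top"):
    im=env.capture(n); cv2.imwrite(f"pics/{n}0.png",im[:,:,::-1]); print(n,env.camera_params(n))
E
```

```text
{'clock': 0.0, 'joints': array([-1.36229562e+00,  1.81568089e-01,  1.60800773e+00,  9.89781656e-06,
        1.35380393e+00, -2.06296403e-01]), 'joint_velocities': array([ 0.00032579,  0.0005495 , -0.00029487, -0.00051049,  0.00070742,
        0.00078921]), 'joint_efforts': array([ 1.90041210e-04, -4.44865859e+01, -3.51341200e+01, -1.38490145e-04,
        9.03606619e-03, -1.63244266e-05]), 'position': array([ 0.23163082, -0.52567476,  0.23036908]), 'eef_rot': array([ 1.99356737,  0.42131154, -1.99355169]), 'ft_force': array([-0.44953797,  0.23933543,  0.41973155]), 'moment': array([0.01050539, 0.02011369, 0.01122955]), 'gripper_width': 1.0035446851606127} 0.0187
scene {'fx': 356.3759328422163, 'fy': 356.3759328422163, 'cx': 257.9662406035959, 'cy': 192.66047076568998, 'view': array([[-0.68003969, -0.73315231, -0.00580663,  0.35348777],
       [-0.32347308,  0.30712787, -0.89500706,  0.20884848],
       [ 0.65795987, -0.60676203, -0.44601418,  0.57125283],
       [ 0.        ,  0.        ,  0.        ,  1.        ]])}
top {'fx': 449.45945016253154, 'fy': 449.45945016253154, 'cx': 259.24221514186, 'cy': 183.6078519534711, 'view': array([[-0.01078181, -0.99967824, -0.02296009,  0.04041573],
       [-0.99400567,  0.01321323, -0.10852717,  0.50695067],
       [ 0.10879563,  0.02165234, -0.9938283 ,  1.04323308],
       [ 0.        ,  0.        ,  0.        ,  1.        ]])}
```

View pics/scene0.png

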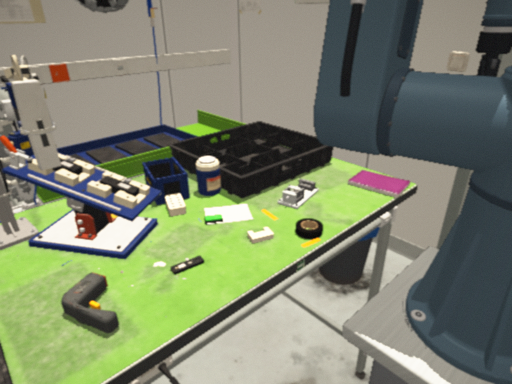

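View pics/top0.png

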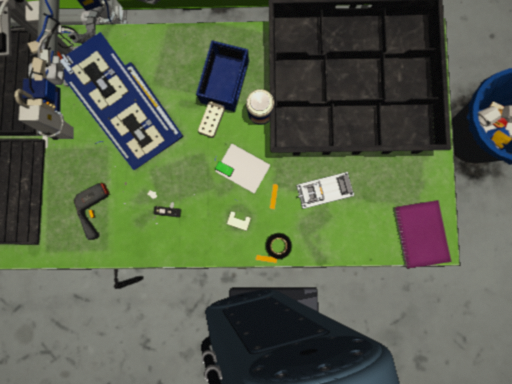

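The top view shows the module at about (168,211) and the nest at about (326,190). The spare nest is at about (238,221) and the foam pad is unclear, possibly the green piece at (228,170). I'll enlarge crops next.

```bash
python3 - <<'E'
import cv2,numpy as np
t=cv2.imread("pics/top0.png"); s=cv2.imread("pics/scene0.png")
def c(im,x,y,w,h,k): return cv2.resize(im[y:y+h,x:x+w],None,fx=k,fy=k,interpolation=cv2.INTER_CUBIC)
cv2.imwrite("pics/c1.png",c(t,290,165,72,54,11))
cv2.imwrite("pics/c2.png",c(t,140,190,60,45,12))
cv2.imwrite("pics/c3.png",c(s,265,165,64,48,12))
cv2.imwrite("pics/c4.png",c(s,140,240,80,50,10))
E
```

```text
(no output)
```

View pics/c1.png

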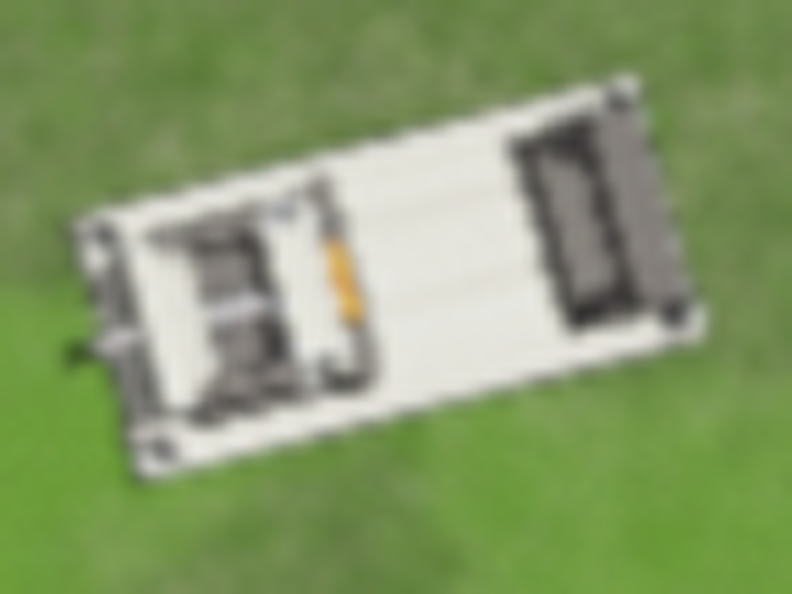

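View pics/c2.png

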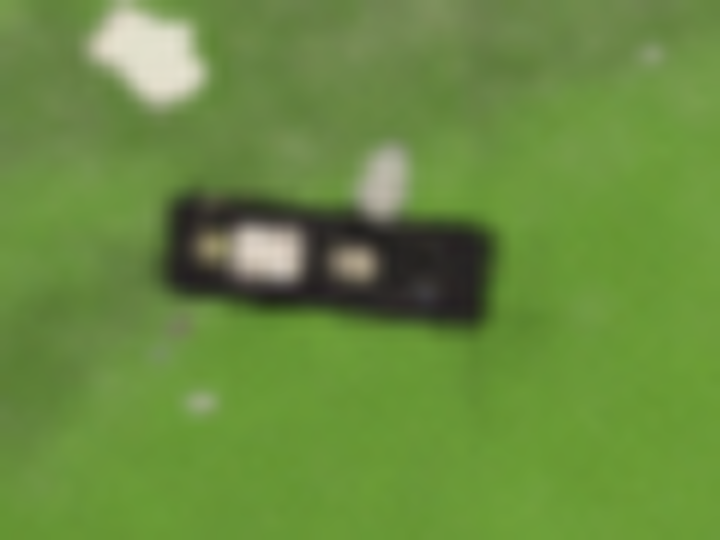

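View pics/c3.png

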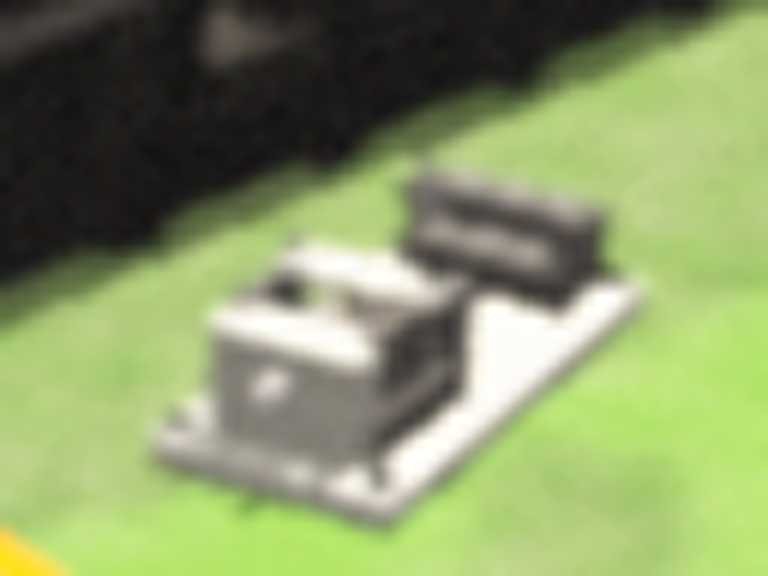

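View pics/c4.png

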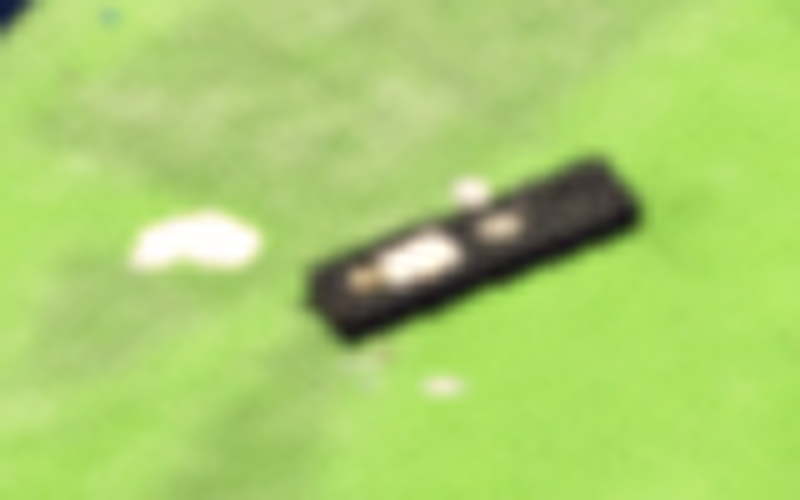

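```bash
cat > h.py <<'E'
import numpy as np,cv2
from station import env
from scipy.optimize import least_squares
from scipy.spatial.transform import Rotation as R
P={n:env.camera_params(n) for n in("scene","top")}
def proj(n,p):
    p=np.atleast_2d(p);c=p@P[n]["view"][:3,:3].T+P[n]["view"][:3,3]
    q=P[n]; return np.c_[q["fx"]*c[:,0]/c[:,2]+q["cx"],q["fy"]*c[:,1]/c[:,2]+q["cy"]]
def unproj(n,uv,z):
    q=P[n];V=q["view"];d=np.array([(uv[0]-q["cx"])/q["fx"],(uv[1]-q["cy"])/q["fy"],1])
    d=V[:3,:3].T@d;o=-V[:3,:3].T@V[:3,3];return o+d*(z-o[2])/d[2]
E
python3 - <<'E'
from h import *
c1=lambda x,y:(290+(x+.5)/11-.5,165+(y+.5)/11-.5)
c2=lambda x,y:(140+(x+.5)/12-.5,190+(y+.5)/12-.5)
c3=lambda x,y:(265+(x+.5)/12-.5,165+(y+.5)/12-.5)
c4=lambda x,y:(140+(x+.5)/10-.5,240+(y+.5)/10-.5)
K=[unproj("top",c1(*p),.008) for p in((75,215),(635,75),(708,335),(145,480))]
K=np.array(K);print(K)
print([np.linalg.norm(K[i]-K[(i+1)%4]) for i in range(4)])
m=K.mean(0); u=(K[0]+K[3]-K[1]-K[2]);u/=np.linalg.norm(u);print("mid",m,"ydir",u, np.degrees(np.arctan2(-u[0],u[1])))
for nm,p,z in(("brass R",(350,280),.031),("wall inner",(600,220),.031),("wall outer",(655,200),.031),("sprblock end",(105,345),.038)):
    q=unproj("top",c1(*p),z);print(nm,q,(q-m)@u)
S=[unproj("scene",c3(*p),.008) for p in((645,285),(395,515),(155,450))];print(np.array(S))
# module
M=np.array([unproj("top",c2(*p),.004) for p in((175,195),(490,230),(480,325),(172,290))]);print("module",M,M.mean(0))
v=M[0]+M[3]-M[1]-M[2];v/=np.linalg.norm(v);print(np.degrees(np.arctan2(-v[0],v[1])))
M=np.array([unproj("scene",c4(*p),.008) for p in((310,275),(600,155),(638,200),(350,325))]);print("module scene",M,M.mean(0))
v=M[0]+M[3]-M[1]-M[2];v/=np.linalg.norm(v);print(np.degrees(np.arctan2(-v[0],v[1])))
s=env.sense();print(R.from_rotvec(s["eef_rot"]).as_matrix())
E
```

```text
[[ 0.5072226  -0.05521871  0.008     ]
 [ 0.53662133 -0.1790556   0.008     ]
 [ 0.47894603 -0.19314336  0.008     ]
 [ 0.44866509 -0.06936824  0.008     ]]
[np.float64(0.12727867824934308), np.float64(0.05937091416098691), np.float64(0.1274253343143068), np.float64(0.060242773719018566)]
mid [ 0.49286376 -0.12419648  0.008     ] ydir [-0.23431126  0.97216163  0.        ] 13.551027200138957
brass R [ 0.48991363 -0.11257521  0.031     ] 0.011989000584089545
wall inner [ 0.50217782 -0.16652214  0.031     ] -0.043329773856695085
wall outer [ 0.50634767 -0.1784404   0.031     ] -0.055893288546664824
sprblock end [ 0.47599646 -0.05922945  0.038     ] 0.06711065213804927
[[ 0.47856071 -0.19255316  0.008     ]
 [ 0.44471121 -0.0665452   0.008     ]
 [ 0.49985897 -0.05074665  0.008     ]]
module [[0.45905132 0.2916819  0.004     ]
 [0.45117084 0.22736942 0.004     ]
 [0.43197442 0.22924084 0.004     ]
 [0.43978391 0.29200934 0.004     ]] [0.44549512 0.26007538 0.004     ]
-7.038362503553449
module scene [[0.4546841  0.29123956 0.008     ]
 [0.44826104 0.22820366 0.008     ]
 [0.43063757 0.2312128  0.008     ]
 [0.43620661 0.29349465 0.008     ]] [0.44244733 0.26103766 0.008     ]
-5.466193427897956
[[-3.75723862e-04  4.03025461e-01 -9.15188689e-01]
 [ 1.57095028e-03 -9.15187387e-01 -4.03025532e-01]
 [-9.99998695e-01 -1.58914224e-03 -2.89275221e-04]]
```

```bash
cat >> h.py <<'E'
def crop(im,x,y,w,h,k): return cv2.resize(im[y:y+h,x:x+w],None,fx=k,fy=k,interpolation=cv2.INTER_CUBIC)
def nestT(o,yaw):
    c,s=np.cos(yaw),np.sin(yaw); 
    return lambda p: np.atleast_2d(p)@np.array([[c,s,0],[-s,c,0],[0,0,1]])+np.array([o[0],o[1],0])
def box(x0,x1,y0,y1,z): return [[x0,y0,z],[x1,y0,z],[x1,y1,z],[x0,y1,z]]
E
cat > ov.py <<'E'
from h import *
import sys
off=float(sys.argv[1]);tag=sys.argv[2]
yaw=np.radians(13.6);u=np.array([-np.sin(yaw),np.cos(yaw)])
mid=np.array([.4925,-.1235]);o=mid-u*off
print(o)
T=nestT(o,yaw)
mm=1e-3
B=[(box(-30,30,off*1e3-64,off*1e3+64,8),(0,0,255)),(box(-14,14,30,42,38),(255,0,0)),(box(-9,9,25,25,31),(255,0,255)),(box(-9,9,25,25,20),(255,0,255)),(box(-14,14,-33,-33,28),(0,255,255)),(box(-20,20,72,72,38),(255,255,0)),(box(-20.5,20.5,-36,-24,31),(0,165,255))]
outs=[]
for n,a in(("top",(290,165,72,54,11)),("scene",(265,165,64,48,12))):
    im=crop(cv2.imread(f"pics/{n}0.png"),*a)
    for b,c in B:
        q=(proj(n,T(np.array(b)*mm))-np.array(a[:2])+.5)*a[4]
        cv2.polylines(im,[q.astype(int)],True,c,1)
    cv2.imwrite(f"pics/ov_{n}_{tag}.png",im)
E
python3 ov.py .008 a
```

```text
[ 0.49438114 -0.13127569]
```

View pics/ov_top_a.png

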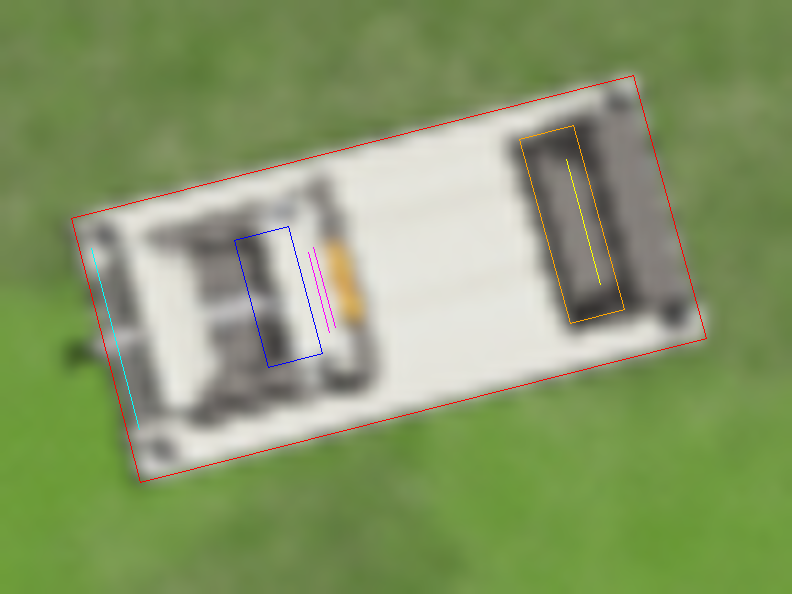

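View pics/ov_scene_a.png

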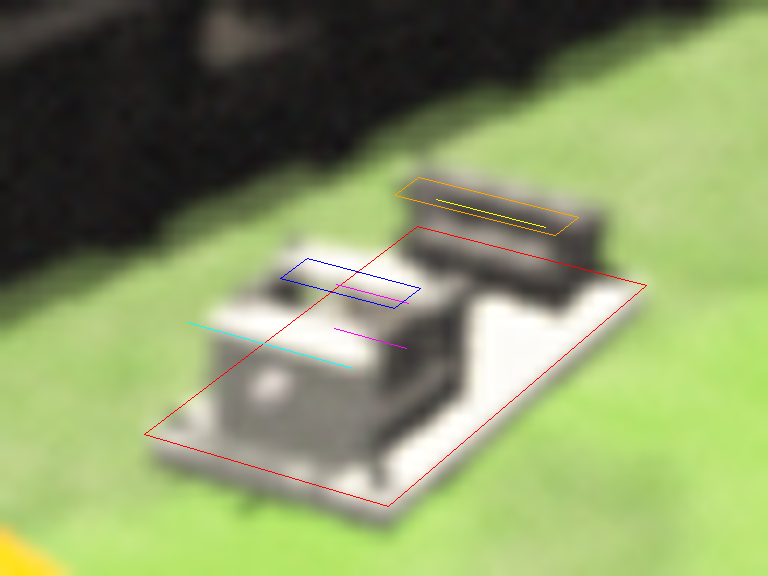

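```bash
sed -i 's/mid=np.array(.*);o=/mid=np.array([.4918,-.1230]);o=/' ov.py; python3 ov.py .014 b
```

```text
[ 0.49509199 -0.13660745]
```

View pics/ov_top_b.png

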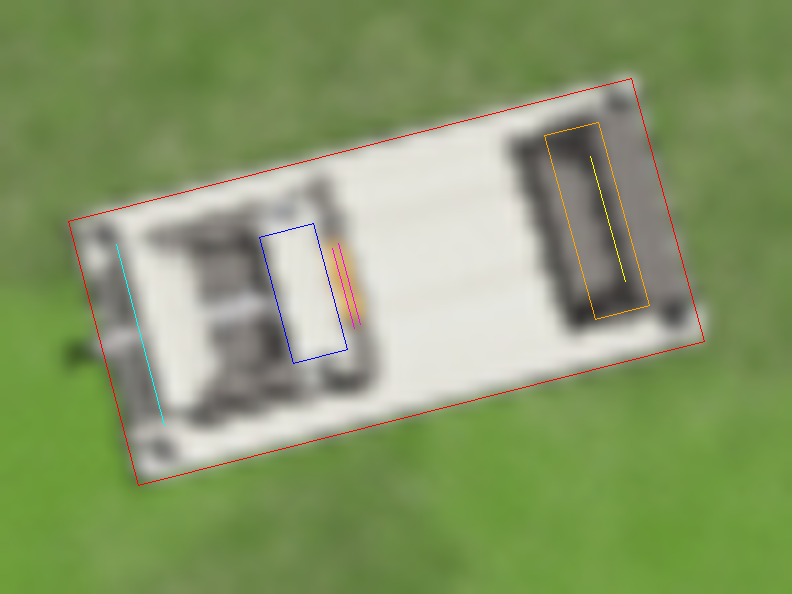

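View pics/ov_scene_b.png

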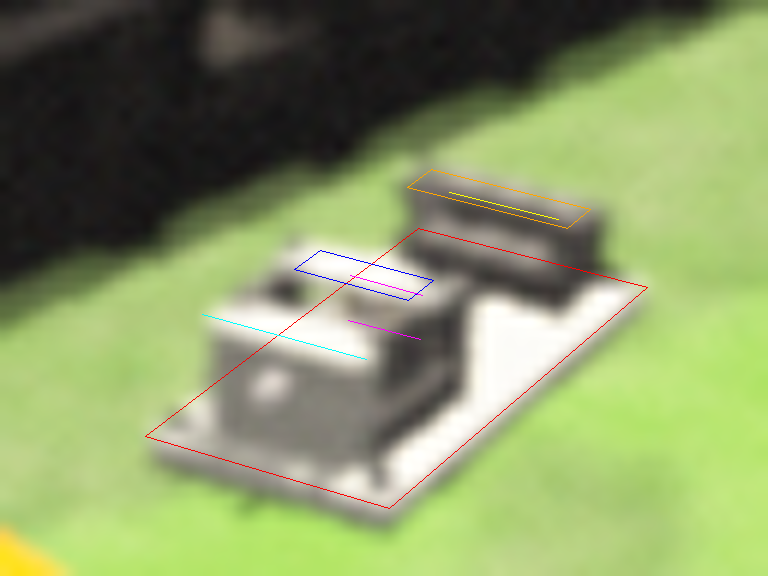

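```bash
cat >> h.py <<'E'
def go(pos,az,grip,nmin=1,vmax=.040,start=None):
    """rows from the current pose to pos with jaw azimuth az(deg)"""
    s=env.sense();p0=s["position"];M=R.from_rotvec(s["eef_rot"]).as_matrix()
    a0=np.degrees(np.arctan2(M[1,1],M[0,1]));d=(az-a0+180)%360-180
    pos=np.array(pos);D=pos-p0
    n=max(nmin,int(np.ceil(max(np.linalg.norm(D)/vmax,abs(d)/7.0))))
    print("from",p0.round(4),a0.round(2),"joints",s["joints"].round(2),"rows",n,"ft",s["ft_force"].round(2))
    for i in range(n):
        a=np.radians(a0+d*i/n);y=np.array([np.cos(a),np.sin(a),0]);x=np.array([0,0,-1.]);z=np.cross(x,y)
        st=D/n/.4
        print([round(float(st@x),4),round(float(st@y),4),round(float(st@z),4),round(-d/n/360,4),grip],end=",")
    print()
E
python3 - <<'E'
from h import *
go([.4445,.2605,.10],-6.3,-.06)
E
```

```text
from [ 0.2316 -0.5257  0.2305] -66.23 joints [-1.36  0.18  1.61 -0.    1.35 -0.21] rows 21 ft [ 0.55  0.04 -0.15]
[0.0155, -0.0754, -0.0609, np.float64(-0.0079), -0.06],[0.0155, -0.0723, -0.0646, np.float64(-0.0079), -0.06],[0.0155, -0.069, -0.0681, np.float64(-0.0079), -0.06],[0.0155, -0.0655, -0.0715, np.float64(-0.0079), -0.06],[0.0155, -0.0619, -0.0746, np.float64(-0.0079), -0.06],[0.0155, -0.0581, -0.0776, np.float64(-0.0079), -0.06],[0.0155, -0.0542, -0.0804, np.float64(-0.0079), -0.06],[0.0155, -0.0501, -0.083, np.float64(-0.0079), -0.06],[0.0155, -0.0459, -0.0854, np.float64(-0.0079), -0.06],[0.0155, -0.0416, -0.0876, np.float64(-0.0079), -0.06],[0.0155, -0.0372, -0.0896, np.float64(-0.0079), -0.06],[0.0155, -0.0327, -0.0913, np.float64(-0.0079), -0.06],[0.0155, -0.0281, -0.0928, np.float64(-0.0079), -0.06],[0.0155, -0.0234, -0.0941, np.float64(-0.0079), -0.06],[0.0155, -0.0187, -0.0951, np.float64(-0.0079), -0.06],[0.0155, -0.014, -0.096, np.float64(-0.0079), -0.06],[0.0155, -0.0092, -0.0965, np.float64(-0.0079), -0.06],[0.0155, -0.0043, -0.0969, np.float64(-0.0079), -0.06],[0.0155, 0.0005, -0.097, np.float64(-0.0079), -0.06],[0.0155, 0.0053, -0.0968, np.float64(-0.0079), -0.06],[0.0155, 0.0101, -0.0964, np.float64(-0.0079), -0.06],
```

Request:
{"op": "step_arm", "data": {
  "plan": [
    [0.01,-0.075,-0.061,-0.008,-0.06],
    [0.01,-0.072,-0.065,-0.008,-0.06],
    [0.01,-0.069,-0.068,-0.008,-0.06],
    [0.01,-0.066,-0.071,-0.008,-0.06],
    [0.01,-0.062,-0.075,-0.008,-0.06],
    [0.01,-0.058,-0.078,-0.008,-0.06],
    [0.01,-0.054,-0.08,-0.008,-0.06],
    [0.01,-0.05,-0.083,-0.008,-0.06],
    [0.01,-0.046,-0.085,-0.008,-0.06],
    [0.01,-0.042,-0.088,-0.008,-0.06],
    [0.01,-0.037,-0.09,-0.008,-0.06],
    [0.01,-0.033,-0.091,-0.008,-0.06]
  ],
  "grip_force": 25
}}

```text
clock: 1.1
position: [0.3472, -0.0612, 0.1765]
eef_rot: [1.597, 0.907, -1.595]
ft_force: [1.9, -0.5, 0.2]
gripper_width: 0.467
```

```bash
python3 - <<'E'
from h import *
go([.4445,.2605,.06],-6.3,-.06)
E
```

```text
from [ 0.3472 -0.0612  0.1765] -30.95 joints [-0.52 -0.31  2.18  0.    1.27  0.02] rows 9 ft [ 1.9  -0.51  0.21]
[0.0324, -0.0228, -0.0905, np.float64(-0.0076), -0.06],[0.0324, -0.0184, -0.0915, np.float64(-0.0076), -0.06],[0.0324, -0.014, -0.0923, np.float64(-0.0076), -0.06],[0.0324, -0.0096, -0.0929, np.float64(-0.0076), -0.06],[0.0324, -0.0051, -0.0932, np.float64(-0.0076), -0.06],[0.0324, -0.0007, -0.0934, np.float64(-0.0076), -0.06],[0.0324, 0.0038, -0.0933, np.float64(-0.0076), -0.06],[0.0324, 0.0082, -0.093, np.float64(-0.0076), -0.06],[0.0324, 0.0127, -0.0925, np.float64(-0.0076), -0.06],
```

Request:
{"op": "step_arm", "data": {
  "plan": [
    [0.032,-0.023,-0.09,-0.0076,-0.06],
    [0.032,-0.018,-0.091,-0.0076,-0.06],
    [0.032,-0.014,-0.092,-0.0076,-0.06],
    [0.032,-0.01,-0.093,-0.0076,-0.06],
    [0.032,-0.005,-0.093,-0.0076,-0.06],
    [0.032,-0.001,-0.093,-0.0076,-0.06],
    [0.032,0.004,-0.093,-0.0076,-0.06],
    [0.032,0.008,-0.093,-0.0076,-0.06],
    [0.032,0.013,-0.092,-0.0076,-0.06],
    [0,0,0,0,-0.06]
  ]
}}

```text
clock: 1.93
position: [0.4409, 0.2841, 0.0555]
eef_rot: [1.27, 1.169, -1.263]
ft_force: [-0.9, -0.6, 0.7]
gripper_width: 0.463
```

```bash
python3 - <<'E'
from h import *
go([.4445,.2605,.02],-6.3,-.06)
a={}
for n in("scene","top"): a[n]=env.capture(n)[:,:,::-1]; cv2.imwrite(f"pics/{n}1.png",a[n])
s=env.sense();print(s["gripper_width"])
for n in a: print(n,proj(n,s["position"]))
v=cv2.hconcat([crop(a["scene"],120,190,100,100,4),crop(a["top"],120,160,100,100,4)]);cv2.imwrite("pics/v1.png",v)
E
```

```text
from [0.4409 0.2841 0.0555] -4.53 joints [ 0.35  0.3   1.86 -0.    0.98  0.43] rows 2 ft [-0.89 -0.61  0.69]
[0.0443, 0.0068, 0.0291, np.float64(0.0025), -0.06],[0.0443, 0.0072, 0.029, np.float64(0.0025), -0.06],
0.4678820792511365
scene [[176.52949122 247.04815277]]
top [[152.92523238 212.42748849]]
```

View pics/v1.png

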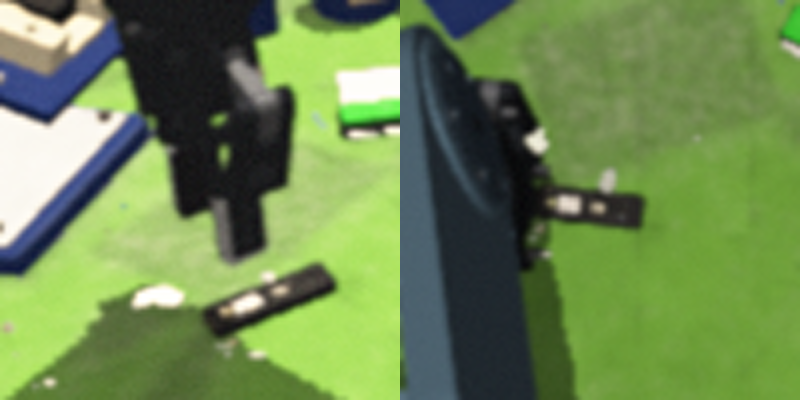

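Request:
{"op": "step_arm", "data": {
  "plan": [
    [0.04,0.005,0.029,0.0025,-0.06],
    [0.03,0.007,0.029,0.0025,-0.06],
    [0,0,0,0,-0.06],
    [0,0,0,0,-0.06]
  ]
}}

```text
clock: 2.37
position: [0.4434, 0.2541, 0.0303]
eef_rot: [1.298, 1.147, -1.291]
ft_force: [-0.4, 0.6, 0.2]
gripper_width: 0.471
```

```bash
python3 - <<'E'
from h import *
go([.4445,.2605,.006],-6.3,-.06)
a={}
for n in("scene",): a[n]=env.capture(n)[:,:,::-1]; cv2.imwrite(f"pics/{n}2.png",a[n])
s=env.sense();print(s["gripper_width"])
for n in a: print(n,(proj(n,s["position"])-[140,220])*8)
cv2.imwrite("pics/v2.png",crop(a["scene"],140,220,80,70,8))
E
```

```text
from [0.4434 0.2541 0.0303] -6.72 joints [ 0.29  0.32  1.9  -0.    0.91  0.41] rows 1 ft [-0.38  0.57  0.22]
[0.0607, 0.0009, -0.0162, np.float64(-0.0012), -0.06],
0.4693612973638974
scene [[392.03518539 258.01685405]]
```

View pics/v2.png

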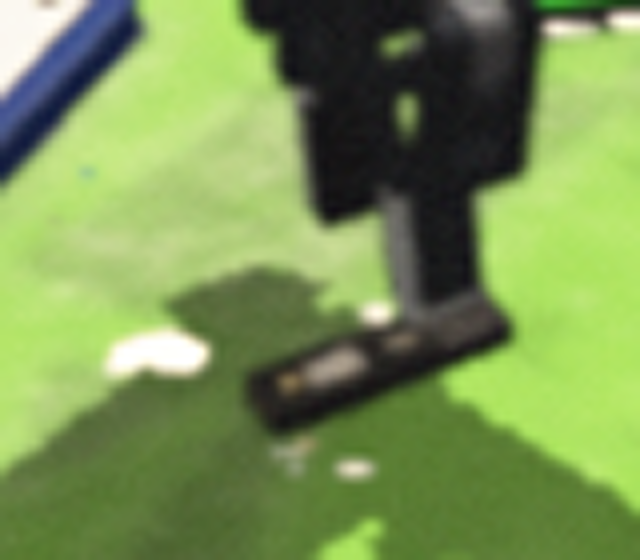

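Request:
{"op": "step_arm", "data": {
  "plan": [
    [0.03,0.001,-0.016,-0.001,-0.06],
    [0.025,0,0,0,-0.06],
    [0,0,0,0,-0.06],
    [0,0,0,0,-0.06]
  ]
}}

```text
clock: 2.75
position: [0.4474, 0.2603, 0.0119]
eef_rot: [1.299, 1.146, -1.282]
ft_force: [0.3, 0.5, 0.3]
gripper_width: 0.47
```

```bash
python3 - <<'E'
from h import *
s=env.sense();print(R.from_rotvec(s["eef_rot"]).as_matrix().round(4),s["joint_velocities"].round(3))
go([.4440,.2605,.003],-6.3,-.06)
E
```

```text
[[ 0.0124  0.9936 -0.1127]
 [ 0.0011 -0.1127 -0.9936]
 [-0.9999  0.0122 -0.0025]] [-0.003  0.002  0.007 -0.003 -0.003 -0.001]
from [0.4474 0.2603 0.0119] -6.47 joints [ 0.3   0.36  1.89 -0.    0.87  0.41] rows 1 ft [0.35 0.45 0.33]
[0.0223, -0.0085, 0.0004, np.float64(-0.0005), -0.06],
```

Request:
{"op": "step_arm", "data": {
  "plan": [
    [0.012,-0.005,0,0,-0.06],
    [0.008,-0.003,0,0,-0.06],
    [0,0,0,0,-0.06],
    [0,0,0,0,-0.06]
  ]
}}

```text
clock: 3.08
position: [0.4447, 0.2608, 0.0047]
eef_rot: [1.3, 1.145, -1.28]
ft_force: [0.2, -0.6, 0.0]
gripper_width: 0.467
```

Request:
{"op": "step_arm", "data": {
  "plan": [
    [0.004,0,0,0,-0.4],
    [0,0,0,0,-0.55],
    [0,0,0,0,-0.8],
    [0,0,0,0,-1],
    [0,0,0,0,-1]
  ],
  "grip_force": 25
}}

```text
clock: 3.5
position: [0.4449, 0.261, 0.0034]
eef_rot: [1.3, 1.145, -1.279]
ft_force: [-0.4, 1.0, 0.1]
gripper_width: 0.238
```

```bash
python3 - <<'E'
from h import *
s=env.sense();print(s)
a=env.capture("scene")[:,:,::-1]; cv2.imwrite("pics/scene3.png",a)
print((proj("scene",s["position"])-[140,220])*8)
cv2.imwrite("pics/v3.png",crop(a,140,220,80,70,8))
E
```

```text
{'clock': 3.5, 'joints': array([ 0.30179632,  0.37693944,  1.89898094, -0.00356228,  0.85108441,
        0.41673664]), 'joint_velocities': array([ 4.05660530e-04, -1.07016508e-03,  4.55198541e-05,  5.91811625e-04,
        8.02124474e-04, -1.24770753e-04]), 'joint_efforts': array([ 7.74056360e-03, -4.36619818e+01, -2.45581949e+01, -9.92134446e-03,
       -6.71710633e-02, -5.74126815e-06]), 'position': array([0.4448728 , 0.26097276, 0.00339856]), 'eef_rot': array([ 1.30044742,  1.14493032, -1.27939929]), 'ft_force': array([-0.39882178,  1.02709935,  0.11150751]), 'moment': array([-0.02220546,  0.02731365,  0.0139031 ]), 'gripper_width': 0.23774882886559576}
[[375.2433601  356.48581778]]
```

View pics/v3.png

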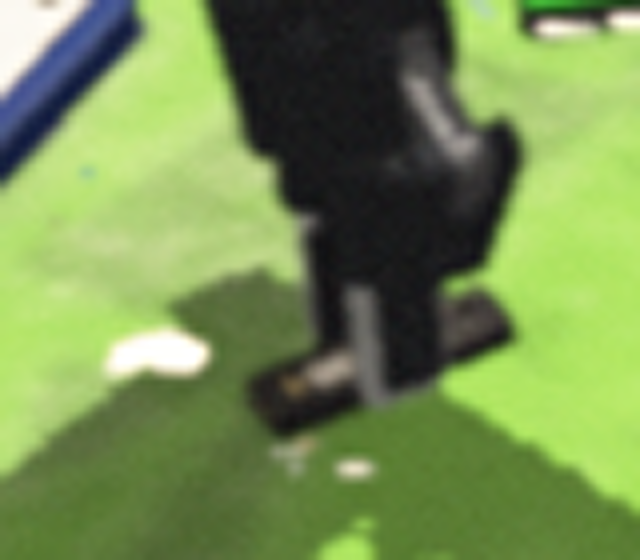

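```bash
python3 - <<'E'
from h import *
go([.4449,.261,.075],-6.3,-1)
s=env.sense()
env_s=env.sense
class E2: 
    pass
import h
d=dict(s);d["position"]=np.array([.4449,.261,.075])
h.env=type("X",(),{"sense":staticmethod(lambda:d)})
go([.4727,-.0431,.08],13.6,-1,vmax=.032)
print(unproj("top",(238,221),.013))
E
```

```text
from [0.4449 0.2609 0.0034] -6.46 joints [ 0.3   0.38  1.9  -0.    0.85  0.42] rows 2 ft [-0.66  0.57 -0.3 ]
[-0.0895, 0.0, -0.0001, np.float64(-0.0002), -1],[-0.0895, 0.0, -0.0001, np.float64(-0.0002), -1],
from [0.4449 0.261  0.075 ] -6.46 joints [ 0.3   0.38  1.9  -0.    0.85  0.42] rows 10 ft [-0.66  0.57 -0.3 ]
[-0.0013, 0.0155, 0.0748, np.float64(-0.0056), -1],[-0.0013, 0.0128, 0.0753, np.float64(-0.0056), -1],[-0.0013, 0.0102, 0.0757, np.float64(-0.0056), -1],[-0.0013, 0.0075, 0.076, np.float64(-0.0056), -1],[-0.0013, 0.0049, 0.0762, np.float64(-0.0056), -1],[-0.0013, 0.0022, 0.0763, np.float64(-0.0056), -1],[-0.0013, -0.0005, 0.0763, np.float64(-0.0056), -1],[-0.0013, -0.0031, 0.0763, np.float64(-0.0056), -1],[-0.0013, -0.0058, 0.0761, np.float64(-0.0056), -1],[-0.0013, -0.0085, 0.0759, np.float64(-0.0056), -1],
[0.41952978 0.08656191 0.013     ]
```

Request:
{"op": "step_arm", "data": {
  "plan": [
    [-0.04,0,0,0,-1],
    [-0.06,0,0,0,-1],
    [-0.06,0,0,0,-1],
    [-0.03,0.01,0.04,-0.0055,-1],
    [0,0.013,0.075,-0.0055,-1],
    [0,0.01,0.076,-0.0055,-1],
    [0,0.008,0.076,-0.0055,-1],
    [0,0.005,0.076,-0.0055,-1],
    [0,0.002,0.076,-0.0055,-1],
    [0,0,0.076,-0.0055,-1],
    [0,-0.003,0.06,-0.0055,-1],
    [0,0,0,0,-1]
  ]
}}

```text
clock: 4.55
position: [0.4676, 0.0302, 0.0847]
eef_rot: [1.081, 1.275, -1.059]
ft_force: [0.5, -0.5, -0.6]
gripper_width: 0.234
```

```bash
python3 - <<'E'
from h import *
go([.4727,-.0431,.07],13.6,-1,vmax=.032)
s=env.sense();print(R.from_rotvec(s["eef_rot"]).as_matrix().round(4),s["gripper_width"])
E
```

```text
from [0.4676 0.0302 0.0847] 10.57 joints [-0.19  0.13  2.    0.    0.99 -0.38] rows 3 ft [ 0.5  -0.49 -0.58]
[0.0123, -0.007, 0.0608, np.float64(-0.0028), -1],[0.0123, -0.0081, 0.0607, np.float64(-0.0028), -1],[0.0123, -0.0092, 0.0605, np.float64(-0.0028), -1],
[[ 2.000e-02  9.829e-01  1.833e-01]
 [ 2.000e-04  1.833e-01 -9.831e-01]
 [-9.998e-01  1.970e-02  3.500e-03]] 0.23398963943507226
```

Request:
{"op": "step_arm", "data": {
  "plan": [
    [0.01,-0.007,0.06,-0.0028,-1],
    [0.01,-0.008,0.06,-0.0028,-1],
    [0.005,-0.005,0.04,-0.0028,-1],
    [0,0,0,0,-1],
    [0,0,0,0,-1]
  ]
}}

```text
clock: 4.97
position: [0.473, -0.0367, 0.075]
eef_rot: [1.044, 1.294, -1.021]
ft_force: [-0.1, -0.0, 0.0]
gripper_width: 0.238
```

```bash
python3 - <<'E'
from h import *
go([.4727,-.0431,.07],13.6,-1,vmax=.032)
s=env.sense();a={}
for n in("scene","top"): a[n]=env.capture(n)[:,:,::-1]; cv2.imwrite(f"pics/{n}4.png",a[n])
cv2.imwrite("pics/v4.png",crop(a["scene"],220,130,100,90,7))
cv2.imwrite("pics/v4t.png",crop(a["top"],240,150,120,90,6))
print(proj("scene",s["position"]),proj("top",s["position"]))
E
```

```text
from [ 0.473  -0.0367  0.075 ] 13.39 joints [-0.33  0.16  1.99  0.01  0.97 -0.57] rows 1 ft [-0.13 -0.05  0.01]
[0.0124, -0.0045, 0.0154, np.float64(-0.0006), -1],
[[281.80827069 183.45290477]] [[290.22792546 196.02328253]]
```

View pics/v4.png

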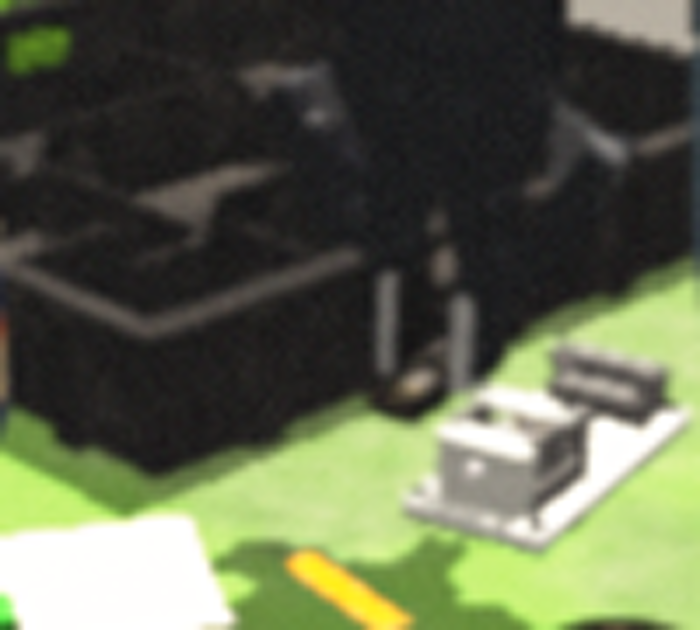

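View pics/v4t.png

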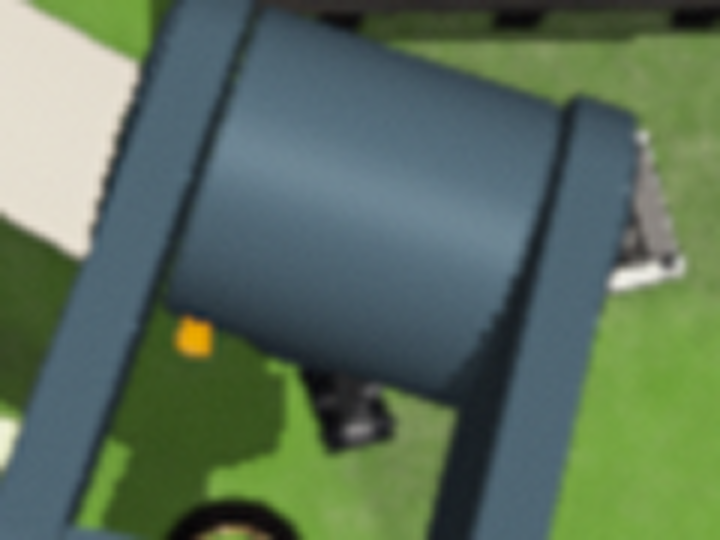

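Request:
{"op": "step_arm", "data": {
  "plan": [
    [0.02,-0.0045,0.008,0,-1],
    [0.03,0,0.008,0,-1],
    [0.012,0,0,0,-1],
    [0,0,0,0,-1],
    [0,0,0,0,-1]
  ]
}}

```text
clock: 5.48
position: [0.4729, -0.0387, 0.0486]
eef_rot: [1.04, 1.297, -1.016]
ft_force: [-0.2, -0.1, -0.1]
gripper_width: 0.24
```

```bash
cat >> h.py <<'E'
O=np.array([.4955,-.1374]);YAW=np.radians(13.6)
def nest(p):
    r=np.array(p[:2])-O;c,s=np.cos(YAW),np.sin(YAW);return np.round([1e3*(c*r[0]+s*r[1]),1e3*(-s*r[0]+c*r[1]),1e3*p[2]],1)
def w(x,y,z):
    c,s=np.cos(YAW),np.sin(YAW);return [O[0]+(c*x-s*y)/1e3,O[1]+(s*x+c*y)/1e3,z/1e3]
def st():
    s=env.sense();M=R.from_rotvec(s["eef_rot"]).as_matrix();print("t",round(s["clock"],2),"nest",nest(s["position"]),"az",np.degrees(np.arctan2(M[1,1],M[0,1])).round(2),"toolx",M[:,0].round(4),"ft",s["ft_force"].round(2),"mom",s["moment"].round(3),"w",round(s["gripper_width"],3),"vel",np.abs(s["joint_velocities"]).max().round(3))
E
python3 - <<'E'
from h import *
st()
a=env.capture("scene")[:,:,::-1]; cv2.imwrite("pics/v5.png",crop(a,240,150,80,70,8))
E
```

```text
t 5.48 nest [  1.2 101.3  48.6] az 13.75 toolx [ 0.0217  0.0016 -0.9998] ft [-0.24 -0.11 -0.11] mom [0.005 0.033 0.005] w 0.24 vel 0.012
```

View pics/v5.png

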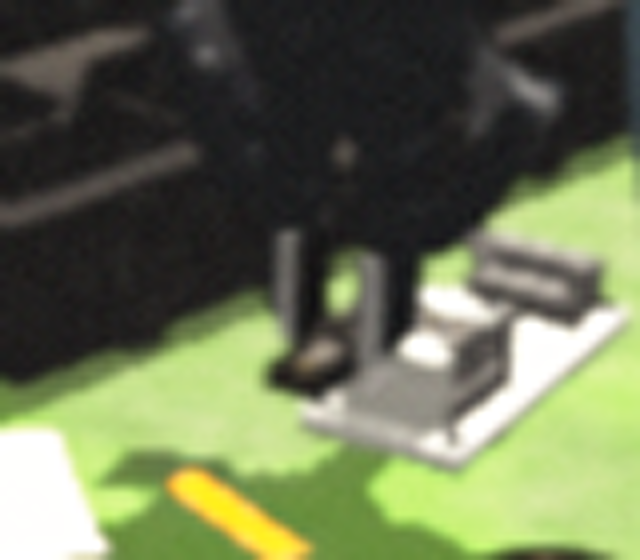

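Request:
{"op": "step_arm", "data": {
  "plan": [
    [0,-0.002,0.014,0,-1],
    [0,0,0,0,-1],
    [0,0,0,0,-1]
  ]
}}

```text
clock: 5.78
position: [0.4738, -0.0442, 0.0493]
eef_rot: [1.04, 1.296, -1.015]
ft_force: [0.0, 0.9, -0.2]
gripper_width: 0.238
```

Request:
{"op": "step_arm", "data": {
  "plan": [
    [0.01,0,0,0,-1],
    [0,0,0,0,-1]
  ]
}}

```text
clock: 5.95
position: [0.4745, -0.0447, 0.0457]
eef_rot: [1.04, 1.295, -1.014]
ft_force: [0.0, 0.7, 0.4]
gripper_width: 0.237
```

Request:
{"op": "step_arm", "data": {
  "plan": [
    [0.01,0,0,0,-1],
    [0,0,0,0,-1]
  ]
}}

```text
clock: 6.12
position: [0.4748, -0.0448, 0.0415]
eef_rot: [1.04, 1.294, -1.014]
ft_force: [0.1, -0.8, -0.2]
gripper_width: 0.237
```

```bash
python3 -c "
from h import *
st()"
```

```text
t 6.12 nest [ 1.6 94.9 41.5] az 13.78 toolx [ 2.460e-02  7.000e-04 -9.997e-01] ft [ 0.13 -0.79 -0.2 ] mom [-0.036 -0.013  0.033] w 0.237 vel 0.013
```

Request:
{"op": "step_arm", "data": {
  "plan": [
    [0.008,0,0,0,-1],
    [0,0,0,0,-1]
  ]
}}

```text
clock: 6.28
position: [0.4754, -0.0449, 0.0384]
eef_rot: [1.041, 1.293, -1.014]
ft_force: [-1.5, 1.2, 3.9]
gripper_width: 0.239
```

Request:
{"op": "step_arm", "data": {
  "plan": [
    [0.008,0,0,0,-1],
    [0,0,0,0,-1]
  ]
}}

```text
clock: 6.45
position: [0.4758, -0.0447, 0.0359]
eef_rot: [1.041, 1.293, -1.013]
ft_force: [-3.2, -0.1, 4.3]
gripper_width: 0.235
```

```bash
python3 - <<'E'
from h import *
st()
a=env.capture("scene")[:,:,::-1]; cv2.imwrite("pics/v6.png",crop(a,240,150,80,70,8))
E
```

```text
t 6.45 nest [ 2.7 94.8 35.9] az 13.79 toolx [ 2.560e-02  8.000e-04 -9.997e-01] ft [-3.18 -0.12  4.34] mom [-0.119  0.344 -0.02 ] w 0.235 vel 0.026
```

View pics/v6.png

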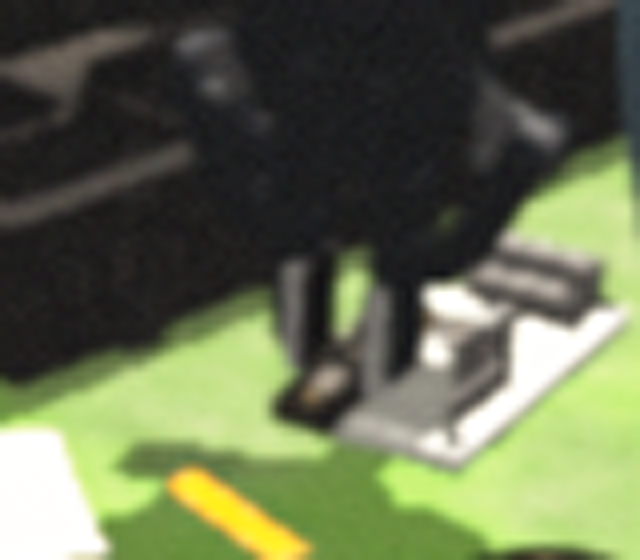

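Request:
{"op": "step_arm", "data": {
  "plan": [
    [0.008,-0.002,0,0,-1],
    [0,0,0,0,-1]
  ]
}}

```text
clock: 6.67
position: [0.4759, -0.0445, 0.0338]
eef_rot: [1.041, 1.292, -1.012]
ft_force: [-2.5, -0.1, 3.7]
gripper_width: 0.237
```

Request:
{"op": "step_arm", "data": {
  "plan": [
    [-0.04,0,0,0,-1],
    [-0.03,0,0,0,-1],
    [0,0,0,0,-1],
    [0,0,0,0,-1]
  ]
}}

```text
clock: 7.0
position: [0.4741, -0.0442, 0.0613]
eef_rot: [1.041, 1.295, -1.013]
ft_force: [-0.0, -0.3, -0.8]
gripper_width: 0.239
```

```bash
python3 - <<'E'
from h import *
st()
a=env.capture("scene")[:,:,::-1]; cv2.imwrite("pics/scene7.png",a);cv2.imwrite("pics/v7.png",crop(a,250,150,60,52,11))
E
```

```text
t 7.0 nest [ 1.1 95.6 61.3] az 13.8 toolx [ 0.0248  0.0018 -0.9997] ft [-0.03 -0.27 -0.79] mom [ 0.02  -0.012  0.031] w 0.239 vel 0.009
```

View pics/v7.png

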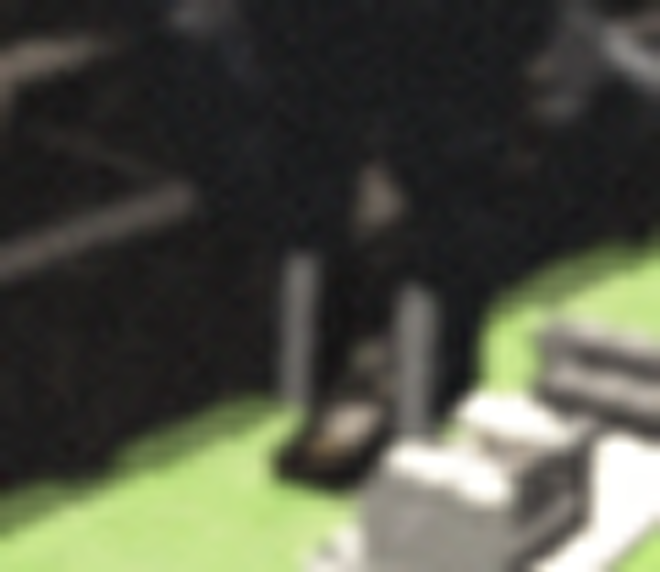

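```bash
cat > ovm.py <<'E'
from h import *
def over(imname,out,a,thetas,pos=None,bias=(0,0)):
    s=env.sense();p=s["position"] if pos is None else pos
    y=np.array([-np.sin(YAW),np.cos(YAW),0]);x=np.array([np.cos(YAW),np.sin(YAW),0]);z=np.array([0,0,1.])
    outs=[]
    for th in thetas:
        im=crop(cv2.imread(imname),*a);t=np.radians(th)
        Y=np.cos(t)*y-np.sin(t)*z;Z=np.cos(t)*z+np.sin(t)*y
        piv=p+z*.001
        def pt(X,l,h): return piv+x*X+Y*l+Z*(h-.0045)
        for h in(0,.008):
            q=(proj("scene",np.array([pt(-.011,-.033,h),pt(.011,-.033,h),pt(.011,.033,h),pt(-.011,.033,h)]))+bias-np.array(a[:2])+.5)*a[4]
            cv2.polylines(im,[q.astype(int)],True,(0,0,255) if h else (255,255,0),1)
        for sx in(-1,1):
            q=(proj("scene",np.array([p+x*sx*.011+y*.011,p+x*sx*.011+y*.011+z*.02]))+bias-np.array(a[:2])+.5)*a[4]
            cv2.polylines(im,[q.astype(int)],False,(0,255,255),1)
        outs.append(im)
    cv2.imwrite(out,cv2.hconcat(outs))
E
python3 - <<'E'
from ovm import *
over("pics/scene7.png","pics/o7.png",(265,165,30,35,13),(8,15))
E
```

```text
(no output)
```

View pics/o7.png

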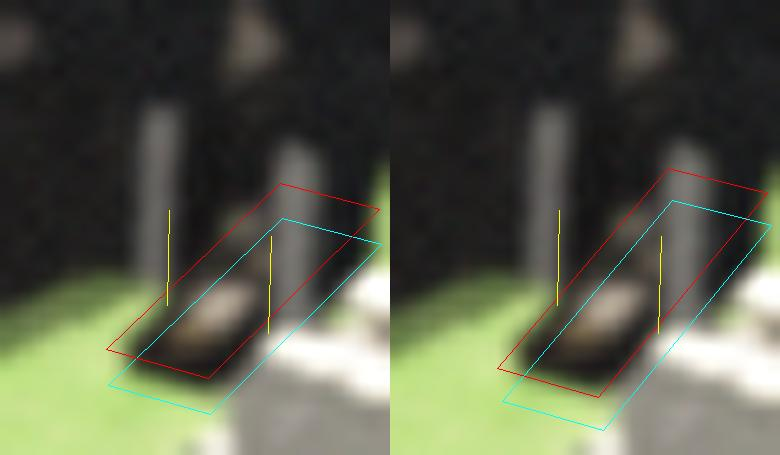

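```bash
python3 - <<'E'
from ovm import *
over("pics/scene4.png","pics/o4.png",(260,160,35,35,11),(0,),pos=np.array([.473,-.0367,.075]),bias=(.8,-1.4))
over("pics/scene7.png","pics/o7.png",(260,160,35,35,11),(11,),bias=(.8,-1.4))
cv2.imwrite("pics/o47.png",cv2.hconcat([cv2.imread("pics/o4.png"),cv2.imread("pics/o7.png")]))
E
```

```text
(no output)
```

View pics/o47.png

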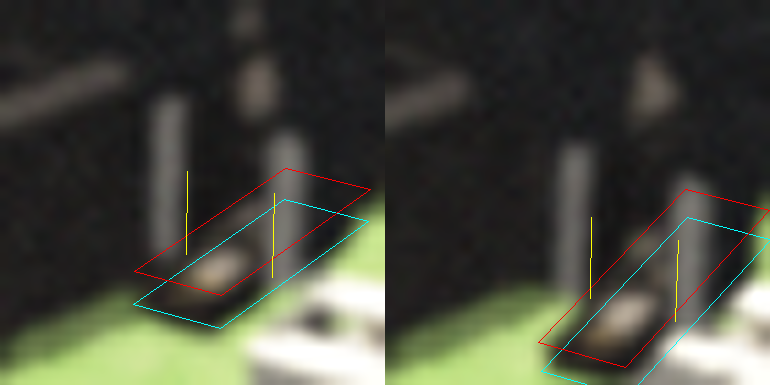

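```bash
python3 - <<'E'
from h import *
p=env.sense()["position"]
y=np.array([-np.sin(YAW),np.cos(YAW),0]);z=np.array([0,0,1.])
for l,h in((.014,.0045),(.033,-.0045),(.033,.0035)):
  for th in(0,5,10,15,20):
    t=np.radians(th);Y=np.cos(t)*y-np.sin(t)*z;Z=np.cos(t)*z+np.sin(t)*y
    print(l,h,th,(proj("scene",p+Y*l+Z*h)-proj("scene",p))[0].round(2))
E
```

```text
0.014 0.0045 0 [-2.81  0.42]
0.014 0.0045 5 [-2.9   0.93]
0.014 0.0045 10 [-2.96  1.43]
0.014 0.0045 15 [-2.99  1.92]
0.014 0.0045 20 [-3.01  2.39]
0.033 -0.0045 0 [-6.88  6.65]
0.033 -0.0045 5 [-6.79  7.63]
0.033 -0.0045 10 [-6.65  8.54]
0.033 -0.0045 15 [-6.45  9.38]
0.033 -0.0045 20 [-6.21 10.15]
0.033 0.0035 0 [-6.82  3.68]
0.033 0.0035 5 [-6.88  4.78]
0.033 0.0035 10 [-6.88  5.85]
0.033 0.0035 15 [-6.83  6.86]
0.033 0.0035 20 [-6.73  7.82]
```

Request:
{"op": "step_arm", "data": {
  "plan": [
    [0,0,-0.03,0.0195,-1],
    [0,0,-0.02,0.0195,-1],
    [0,0,0,0.0195,-1],
    [0,0,0,0.0195,-1],
    [0,0,0,0.0195,-1],
    [0,0,0,0.0195,-1],
    [0,0,0,0.0195,-1],
    [0,0,0,0.0195,-1],
    [0,0,0,0,-1]
  ]
}}

```text
clock: 7.8
position: [0.4657, -0.0227, 0.0532]
eef_rot: [1.761, 0.743, -1.731]
ft_force: [0.2, -0.5, 0.3]
gripper_width: 0.24
```

```bash
python3 - <<'E'
from h import *
st()
a=env.capture("scene")[:,:,::-1]; cv2.imwrite("pics/scene8.png",a);cv2.imwrite("pics/v8.png",crop(a,240,140,70,60,11))
E
```

```text
t 7.8 nest [ -2.  118.5  53.2] az -43.84 toolx [ 0.0151  0.0047 -0.9999] ft [ 0.23 -0.45  0.28] mom [-0.    -0.029  0.009] w 0.24 vel 0.132
```

View pics/v8.png

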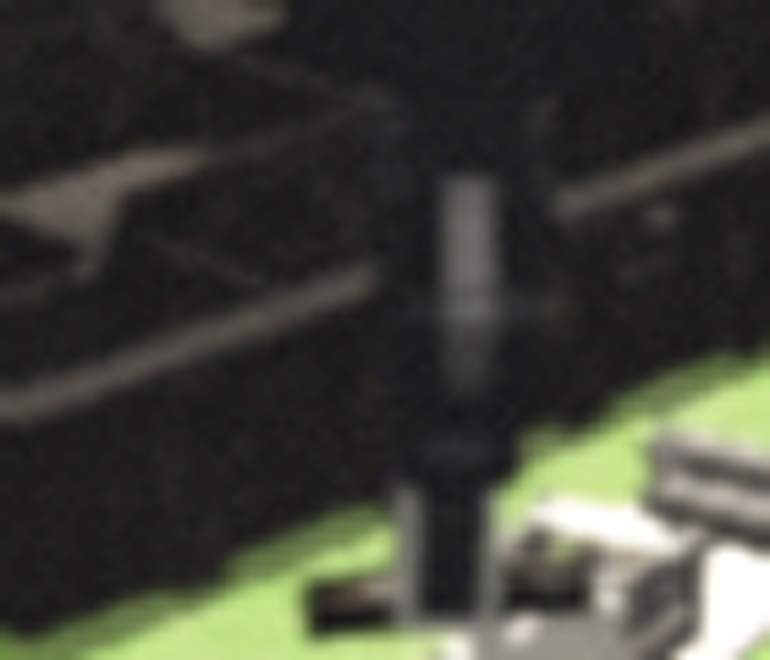

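```bash
python3 - <<'E'
from h import *
go(w(0,95,52),13.6,-1)
E
```

```text
from [ 0.4655 -0.0226  0.0531] -43.5 joints [-0.31  0.19  2.02  0.01  0.93  0.44] rows 9 ft [-0.14 -0.28 -0.43]
[0.0003, 0.0058, 0.0031, np.float64(-0.0176), -1],[0.0003, 0.0055, 0.0037, np.float64(-0.0176), -1],[0.0003, 0.005, 0.0043, np.float64(-0.0176), -1],[0.0003, 0.0045, 0.0048, np.float64(-0.0176), -1],[0.0003, 0.004, 0.0053, np.float64(-0.0176), -1],[0.0003, 0.0034, 0.0057, np.float64(-0.0176), -1],[0.0003, 0.0027, 0.006, np.float64(-0.0176), -1],[0.0003, 0.002, 0.0063, np.float64(-0.0176), -1],[0.0003, 0.0013, 0.0065, np.float64(-0.0176), -1],
```

Request:
{"op": "step_arm", "data": {
  "plan": [
    [0,0,0,-0.0176,-1],
    [0,0,0,-0.0176,-1],
    [0,0,0,-0.0176,-1],
    [0,0,0,-0.0176,-1],
    [0,0,0,-0.0176,-1],
    [0,0.005,0,-0.0176,-1],
    [0,0.005,0.01,-0.0176,-1],
    [0,0,0.02,-0.0176,-1],
    [0,0,0.02,-0.016,-1],
    [0,0,0,0,-1],
    [0,0,0,0,-1]
  ]
}}

```text
clock: 8.77
position: [0.4685, -0.0424, 0.0475]
eef_rot: [0.979, 1.342, -0.962]
ft_force: [0.2, 1.1, 0.0]
gripper_width: 0.239
```

```bash
python3 - <<'E'
from h import *
st();go(w(0,95,42),13.6,-1)
E
```

```text
t 8.77 nest [-3.9 98.7 47.5] az 18.34 toolx [ 0.0073  0.0074 -0.9999] ft [0.21 1.08 0.05] mom [0.043 0.009 0.071] w 0.239 vel 0.066
from [ 0.4685 -0.0424  0.0475] 18.34 joints [-0.35  0.21  2.    0.01  0.93 -0.68] rows 1 ft [0.21 1.08 0.05]
[0.0138, 0.009, 0.01, np.float64(0.0132), -1],
```

Request:
{"op": "step_arm", "data": {
  "plan": [
    [0.002,0.009,0.01,0.012,-1],
    [0,0,0,0,-1],
    [0,0,0,0,-1]
  ]
}}

```text
clock: 9.02
position: [0.4723, -0.0442, 0.0459]
eef_rot: [1.038, 1.314, -1.022]
ft_force: [0.2, -0.0, -0.5]
gripper_width: 0.237
```

```bash
python3 - <<'E'
from h import *
st();go(w(0,95,39),13.6,-1)
E
```

```text
t 9.02 nest [-0.6 96.1 45.9] az 13.8 toolx [ 0.0055  0.0083 -1.    ] ft [ 0.24 -0.04 -0.55] mom [-0.019  0.016  0.011] w 0.237 vel 0.038
from [ 0.4723 -0.0442  0.0459] 13.8 joints [-0.35  0.22  1.99  0.01  0.93 -0.6 ] rows 1 ft [ 0.24 -0.04 -0.55]
[0.0171, 0.0016, 0.0027, np.float64(0.0006), -1],
```

Good. Pressing down in steps toward TCP z = 30 mm.

Request:
{"op": "step_arm", "data": {
  "plan": [
    [0.014,0.001,0.002,0,-1],
    [0.014,0,0,0,-1],
    [0,0,0,0,-1]
  ]
}}

```text
clock: 9.27
position: [0.4732, -0.0443, 0.0341]
eef_rot: [1.036, 1.314, -1.019]
ft_force: [0.8, -0.9, 2.1]
gripper_width: 0.236
```

Request:
{"op": "step_arm", "data": {
  "plan": [
    [0.009,0,0,0,-1],
    [0.006,0,0,0,-1],
    [0,0,0,0,-1]
  ]
}}

```text
clock: 9.52
position: [0.4734, -0.0438, 0.0289]
eef_rot: [1.034, 1.315, -1.017]
ft_force: [-2.3, -0.8, 7.6]
gripper_width: 0.241
```

```bash
python3 - <<'E'
from h import *
st()
E
```

```text
t 9.52 nest [ 0.5 96.2 28.9] az 14.12 toolx [ 0.0064  0.0078 -0.9999] ft [-2.27 -0.75  7.57] mom [-0.169  0.413 -0.008] w 0.241 vel 0.015
```

Request:
{"op": "step_arm", "data": {
  "plan": [
    [-0.04,0,0,0,-1],
    [-0.045,0,0,0,-1],
    [-0.03,0,0,0,-1],
    [0,0,0,0,-1],
    [0,0,0,0,-1]
  ]
}}

```text
clock: 9.93
position: [0.4709, -0.0429, 0.0744]
eef_rot: [1.032, 1.321, -1.017]
ft_force: [-0.8, 0.3, -0.2]
gripper_width: 0.238
```

```bash
python3 - <<'E'
from ovm import *
st()
a=env.capture("scene")[:,:,::-1]; cv2.imwrite("pics/scene9.png",a)
over("pics/scene9.png","pics/o9.png",(260,150,35,40,11),(8,16),bias=(.8,-1.4))
E
```

```text
t 9.93 nest [-1.7 97.6 74.4] az 14.26 toolx [ 0.0017  0.0097 -1.    ] ft [-0.75  0.26 -0.17] mom [-0.051 -0.03  -0.014] w 0.238 vel 0.013
```

View pics/o9.png

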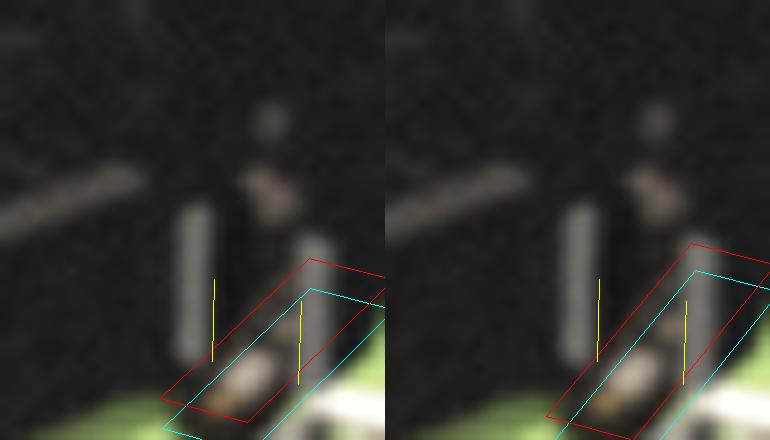

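```bash
python3 - <<'E'
from ovm import *
over("pics/scene9.png","pics/o9.png",(260,170,35,30,11),(12,18),bias=(1.4,-1.0))
E
```

```text
(no output)
```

View pics/o9.png

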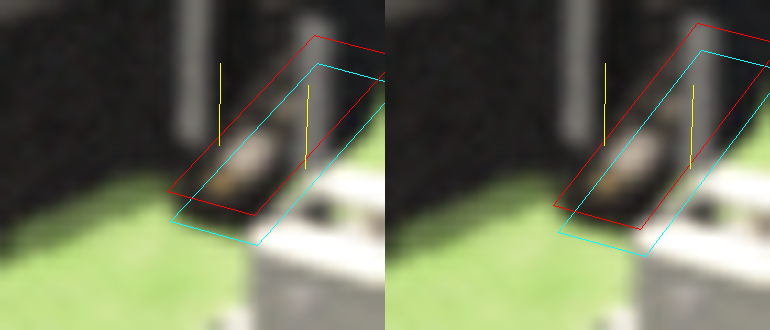

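Request:
{"op": "step_arm", "data": {
  "plan": [
    [0.01,0,-0.03,0.0198,-1],
    [0.01,0,-0.03,0.0198,-1],
    [0,0,-0.03,0.0198,-1],
    [0,0,0,0.0198,-1],
    [0,0,0,0.0198,-1],
    [0,0,0,0.0198,-1],
    [0,0,0,0.0198,-1],
    [0,0,0,0,-1]
  ]
}}

```text
clock: 10.65
position: [0.4607, -0.004, 0.0577]
eef_rot: [1.661, 0.856, -1.667]
ft_force: [-0.5, 0.7, 0.1]
gripper_width: 0.237
```

```bash
python3 - <<'E'
from h import *
st()
a=env.capture("scene")[:,:,::-1]; cv2.imwrite("pics/scene10.png",a);cv2.imwrite("pics/v10.png",crop(a,235,150,60,50,12))
E
```

```text
t 10.65 nest [ -2.5 137.8  57.7] az -36.37 toolx [-0.0102  0.0131 -0.9999] ft [-0.48  0.67  0.09] mom [0.024 0.004 0.053] w 0.237 vel 0.135
```

View pics/v10.png

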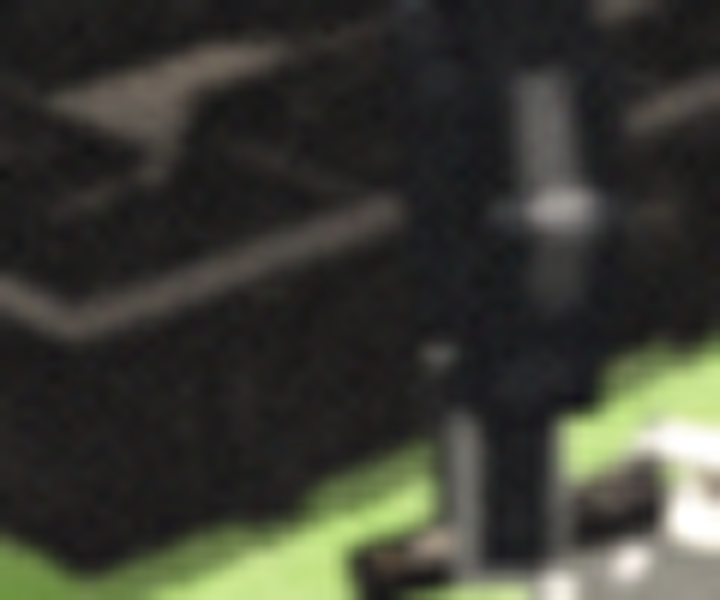

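```bash
python3 - <<'E'
from h import *
go(w(0,-12,85),13.6,-1,vmax=.025)
E
```

```text
from [ 0.4605 -0.004   0.0576] -36.02 joints [-0.27  0.18  2.01  0.01  0.97  0.35] rows 8 ft [-0.8  -0.62 -0.66]
[-0.0086, 0.0362, 0.0297, np.float64(-0.0172), -1],[-0.0086, 0.0328, 0.0334, np.float64(-0.0172), -1],[-0.0086, 0.029, 0.0368, np.float64(-0.0172), -1],[-0.0086, 0.0249, 0.0397, np.float64(-0.0172), -1],[-0.0086, 0.0204, 0.0422, np.float64(-0.0172), -1],[-0.0086, 0.0157, 0.0441, np.float64(-0.0172), -1],[-0.0086, 0.0109, 0.0456, np.float64(-0.0172), -1],[-0.0086, 0.0059, 0.0465, np.float64(-0.0172), -1],
```

Request:
{"op": "step_arm", "data": {
  "plan": [
    [-0.03,0.01,0.01,-0.0165,-1],
    [-0.03,0.033,0.033,-0.0165,-1],
    [-0.02,0.033,0.037,-0.0165,-1],
    [-0.01,0.029,0.04,-0.0165,-1],
    [-0.01,0.025,0.042,-0.0165,-1],
    [-0.005,0.02,0.044,-0.0165,-1],
    [-0.005,0.014,0.045,-0.0165,-1],
    [-0.005,0.008,0.045,-0.0165,-1],
    [0,0,0.02,0,-1],
    [0,0,0,0,-1],
    [0,0,0,0,-1]
  ]
}}

```text
clock: 11.62
position: [0.5047, -0.1491, 0.0949]
eef_rot: [1.004, 1.359, -1.002]
ft_force: [-0.2, -0.1, 0.1]
gripper_width: 0.247
```

```bash
python3 - <<'E'
from h import *
st();go(w(0,-12,55),13.6,-1,vmax=.025)
E
```

```text
t 11.62 nest [  6.1 -13.5  94.9] az 16.21 toolx [-0.0221  0.0179 -0.9996] ft [-0.23 -0.09  0.1 ] mom [ 0.005 -0.027 -0.036] w 0.247 vel 0.013
from [ 0.5047 -0.1491  0.0949] 16.21 joints [-0.52  0.26  1.82  0.01  1.09 -0.8 ] rows 2 ft [-0.23 -0.09  0.1 ]
[0.0499, -0.0076, -0.0022, np.float64(0.0036), -1],[0.0499, -0.0076, -0.0021, np.float64(0.0036), -1],
```

Request:
{"op": "step_arm", "data": {
  "plan": [
    [0.035,-0.008,-0.002,0.0036,-1],
    [0.04,-0.008,0,0.0036,-1],
    [0.02,0,0,0,-1],
    [0,0,0,0,-1],
    [0,0,0,0,-1]
  ]
}}

```text
clock: 12.03
position: [0.4953, -0.1446, 0.0547]
eef_rot: [1.041, 1.344, -1.039]
ft_force: [0.0, -0.9, -0.1]
gripper_width: 0.241
```

```bash
python3 - <<'E'
from h import *
st();go(w(0,-12,35),13.6,-1,vmax=.025)
a=env.capture("scene")[:,:,::-1]; cv2.imwrite("pics/scene11.png",a);cv2.imwrite("pics/v11.png",crop(a,260,140,70,60,11))
E
```

```text
t 12.03 nest [-1.9 -6.9 54.7] az 13.42 toolx [-0.0248  0.0205 -0.9995] ft [ 0.03 -0.92 -0.11] mom [-0.042 -0.031 -0.027] w 0.241 vel 0.015
from [ 0.4953 -0.1446  0.0547] 13.42 joints [-0.52  0.31  1.85  0.01  1.01 -0.76] rows 1 ft [ 0.03 -0.92 -0.11]
[0.0492, 0.0047, 0.0127, np.float64(-0.0005), -1],
```

View pics/v11.png

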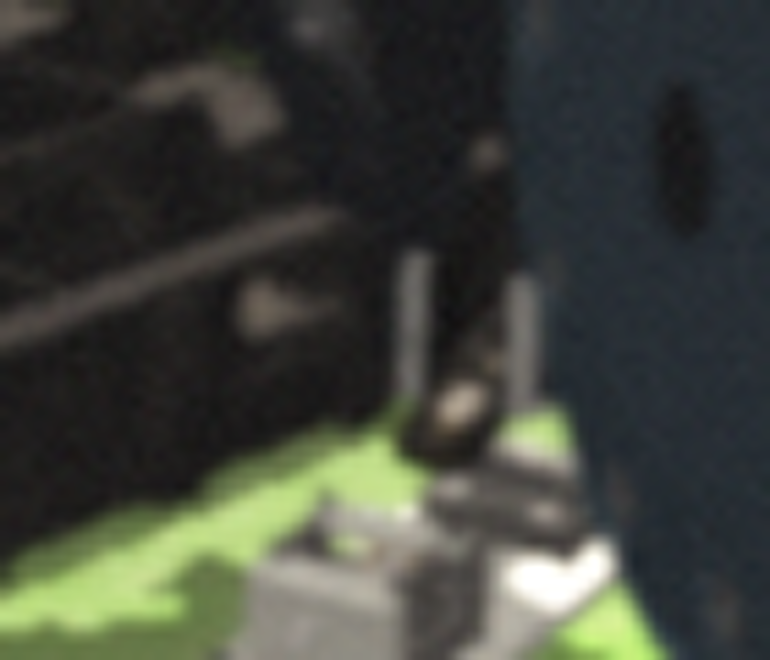

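Request:
{"op": "step_arm", "data": {
  "plan": [
    [0,0.005,0.017,0,-1],
    [0.01,0,0.003,0,-1],
    [0.02,0,0,0,-1],
    [0.01,0,0,0,-1],
    [0,0,0,0,-1],
    [0,0,0,0,-1]
  ]
}}

```text
clock: 12.58
position: [0.5014, -0.1528, 0.0393]
eef_rot: [1.04, 1.34, -1.037]
ft_force: [-0.1, 0.4, 0.2]
gripper_width: 0.243
```

```bash
python3 - <<'E'
from h import *
st();go(w(0,-12,33),13.6,-1,vmax=.025)
a=env.capture("scene")[:,:,::-1]; cv2.imwrite("pics/scene12.png",a);cv2.imwrite("pics/v12.png",crop(a,260,140,70,60,11))
E
```

```text
t 12.58 nest [  2.1 -16.3  39.3] az 13.5 toolx [-0.0207  0.0183 -0.9996] ft [-0.12  0.38  0.18] mom [ 0.013 -0.012  0.012] w 0.243 vel 0.01
from [ 0.5014 -0.1528  0.0393] 13.5 joints [-0.53  0.35  1.84  0.01  0.98 -0.76] rows 1 ft [-0.12  0.38  0.18]
[0.0158, -0.0053, -0.0108, np.float64(-0.0003), -1],
```

View pics/v12.png

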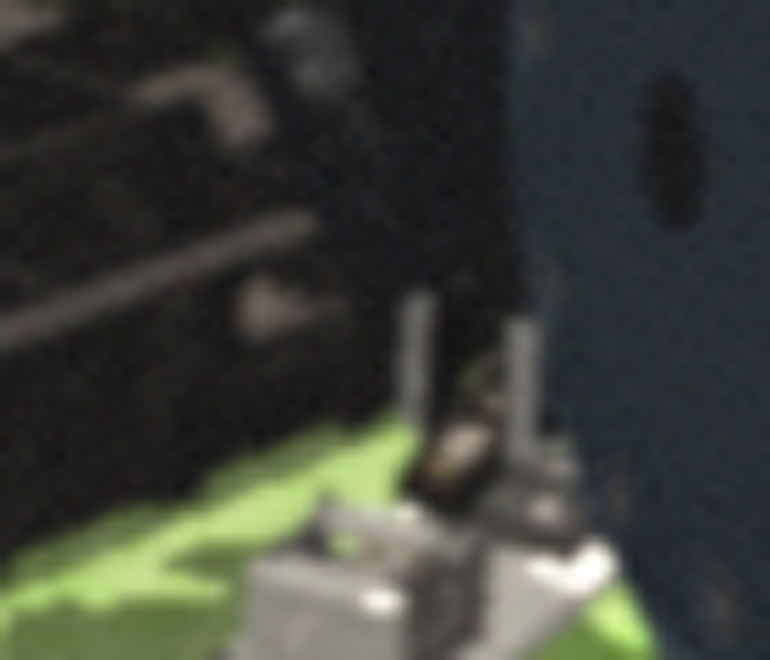

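Request:
{"op": "step_arm", "data": {
  "plan": [
    [0.006,-0.006,-0.008,0,-1],
    [0.008,0,-0.004,0,-1],
    [0,0,0,0,-1],
    [0,0,0,0,-1]
  ]
}}

```text
clock: 12.97
position: [0.4972, -0.148, 0.0335]
eef_rot: [1.04, 1.34, -1.037]
ft_force: [0.9, 0.2, -1.2]
gripper_width: 0.237
```

```bash
python3 - <<'E'
from h import *
st();go(w(0,-8,33),13.6,-1,vmax=.025)
E
```

```text
t 12.97 nest [ -0.8 -10.7  33.5] az 13.5 toolx [-0.0208  0.0184 -0.9996] ft [ 0.93  0.19 -1.2 ] mom [-0.011  0.005 -0.026] w 0.237 vel 0.008
from [ 0.4972 -0.148   0.0335] 13.5 joints [-0.52  0.35  1.86  0.01  0.97 -0.76] rows 1 ft [ 0.93  0.19 -1.2 ]
[0.0012, 0.002, -0.0067, np.float64(-0.0003), -1],
```

Now push +y (tool −z) in small steps, watching force.

Request:
{"op": "step_arm", "data": {
  "plan": [
    [0.001,0.001,-0.01,0,-1],
    [0,0,0,0,-1]
  ]
}}

```text
clock: 13.13
position: [0.4967, -0.1437, 0.0332]
eef_rot: [1.04, 1.339, -1.037]
ft_force: [1.0, -0.2, -0.8]
gripper_width: 0.235
```

Request:
{"op": "step_arm", "data": {
  "plan": [
    [0.001,0,-0.01,0,-1],
    [0,0,0,0,-1]
  ]
}}

```text
clock: 13.3
position: [0.4962, -0.1401, 0.0334]
eef_rot: [1.039, 1.338, -1.037]
ft_force: [-1.3, -2.0, 0.5]
gripper_width: 0.238
```

```bash
python3 - <<'E'
from h import *
st()
a=env.capture("scene")[:,:,::-1]; cv2.imwrite("pics/v13.png",crop(a,260,160,60,50,11))
E
```

```text
t 13.3 nest [ 0.  -2.7 33.4] az 13.5 toolx [-0.0195  0.0168 -0.9997] ft [-1.35 -1.96  0.46] mom [-0.318  0.1    0.028] w 0.238 vel 0.016
```

View pics/v13.png

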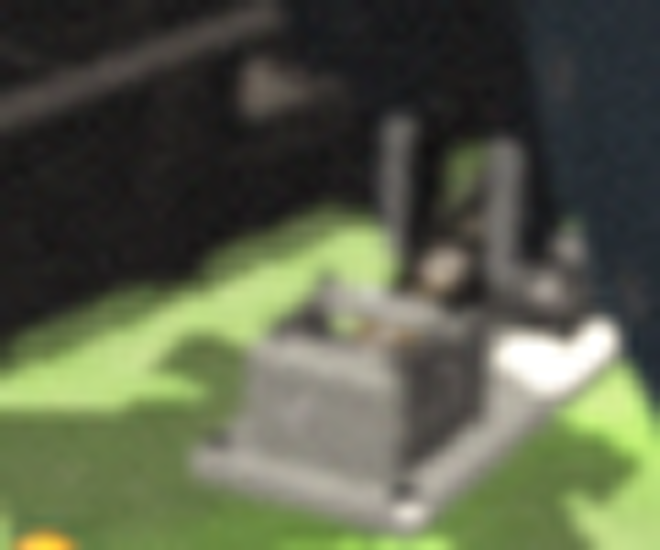

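Request:
{"op": "step_arm", "data": {
  "plan": [
    [0.001,0,-0.011,0,-1],
    [0,0,0,0,-1]
  ]
}}

```text
clock: 13.52
position: [0.4956, -0.1366, 0.0336]
eef_rot: [1.038, 1.336, -1.037]
ft_force: [0.5, -2.2, -0.2]
gripper_width: 0.235
```

Request:
{"op": "step_arm", "data": {
  "plan": [
    [0.001,0,-0.011,0,-1],
    [0,0,0,0,-1]
  ]
}}

```text
clock: 13.68
position: [0.495, -0.1327, 0.0336]
eef_rot: [1.037, 1.334, -1.037]
ft_force: [-0.8, -2.8, 0.4]
gripper_width: 0.239
```

```bash
python3 - <<'E'
from h import *
st()
a=env.capture("scene")[:,:,::-1]; cv2.imwrite("pics/v14.png",crop(a,260,160,60,50,11))
E
```

```text
t 13.68 nest [ 0.6  4.7 33.6] az 13.52 toolx [-0.0173  0.0136 -0.9998] ft [-0.76 -2.82  0.42] mom [-0.547  0.027 -0.012] w 0.239 vel 0.015
```

View pics/v14.png

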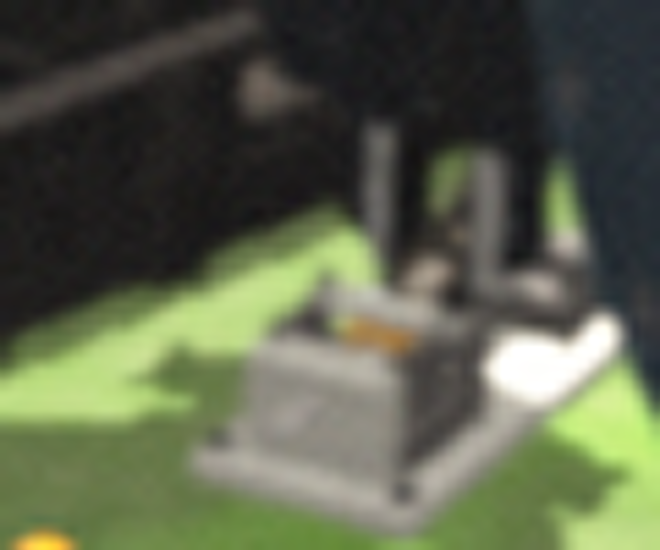

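Request:
{"op": "step_arm", "data": {
  "plan": [
    [0.003,0,-0.007,0,-1],
    [0.006,0,0,0,-1],
    [0,0,0,0,-1]
  ]
}}

```text
clock: 13.98
position: [0.4955, -0.1312, 0.0308]
eef_rot: [1.036, 1.331, -1.037]
ft_force: [-0.6, -3.9, 0.0]
gripper_width: 0.238
```

Request:
{"op": "step_arm", "data": {
  "plan": [
    [0.009,0,0,0,-1],
    [0,0,0,0,-1]
  ]
}}

```text
clock: 14.15
position: [0.4963, -0.1316, 0.0275]
eef_rot: [1.036, 1.329, -1.036]
ft_force: [-0.6, -2.2, 3.5]
gripper_width: 0.238
```

```bash
python3 - <<'E'
from h import *
st()
E
```

```text
t 14.15 nest [ 2.1  5.5 27.5] az 13.51 toolx [-0.013   0.0104 -0.9999] ft [-0.56 -2.24  3.49] mom [-0.311  0.252  0.014] w 0.238 vel 0.022
```

Request:
{"op": "step_arm", "data": {
  "plan": [
    [0.008,-0.004,0,0,-1],
    [0,0,0,0,-1]
  ]
}}

```text
clock: 14.32
position: [0.4965, -0.1324, 0.0255]
eef_rot: [1.038, 1.325, -1.035]
ft_force: [-3.2, -2.6, 3.8]
gripper_width: 0.238
```

Request:
{"op": "step_arm", "data": {
  "plan": [
    [0.006,-0.001,0,0,-1],
    [0,0,0,0,-1]
  ]
}}

```text
clock: 14.48
position: [0.4967, -0.1328, 0.0241]
eef_rot: [1.038, 1.325, -1.034]
ft_force: [-2.1, -1.8, 4.7]
gripper_width: 0.239
```

```bash
python3 - <<'E'
from h import *
st()
a=env.capture("scene")[:,:,::-1]; cv2.imwrite("pics/v15.png",crop(a,260,160,60,50,11))
E
```

```text
t 14.48 nest [ 2.3  4.2 24.1] az 13.47 toolx [-0.0087  0.0098 -0.9999] ft [-2.14 -1.77  4.65] mom [-0.139  0.371  0.025] w 0.239 vel 0.024
```

View pics/v15.png

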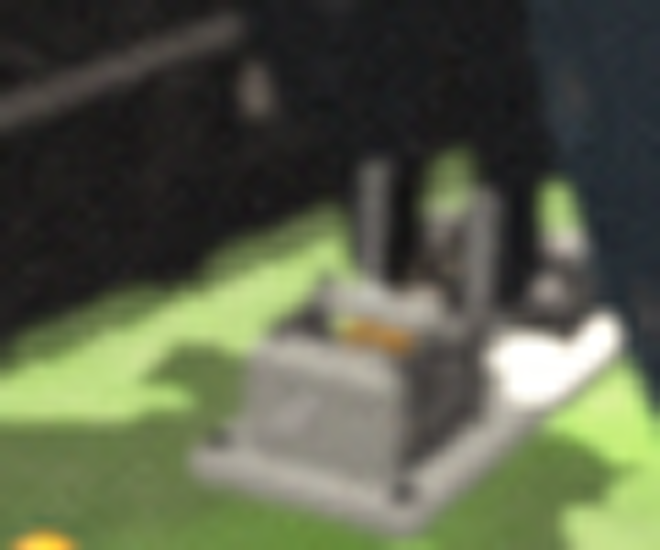

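Request:
{"op": "step_arm", "data": {
  "plan": [
    [0.006,-0.008,-0.002,0,-1],
    [0,0,0,0,-1]
  ]
}}

```text
clock: 14.7
position: [0.4958, -0.1334, 0.0233]
eef_rot: [1.04, 1.32, -1.033]
ft_force: [-4.4, -2.1, 3.1]
gripper_width: 0.234
```

Request:
{"op": "step_arm", "data": {
  "plan": [
    [0.008,-0.002,-0.002,0,-1],
    [0,0,0,0,-1]
  ]
}}

```text
clock: 14.87
position: [0.4963, -0.1337, 0.0216]
eef_rot: [1.04, 1.316, -1.032]
ft_force: [-2.8, -1.5, 4.1]
gripper_width: 0.235
```

```bash
python3 - <<'E'
from h import *
st()
a=env.capture("scene")[:,:,::-1]; cv2.imwrite("pics/v16.png",crop(a,280,160,50,40,14))
E
```

```text
t 14.87 nest [ 1.6  3.4 21.6] az 13.4 toolx [-0.0012  0.0075 -1.    ] ft [-2.77 -1.46  4.14] mom [-0.05   0.362  0.07 ] w 0.235 vel 0.021
```

View pics/v16.png

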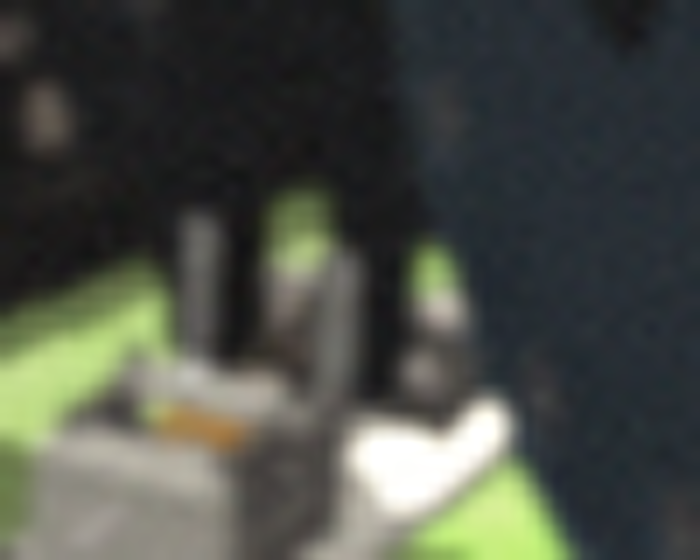

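Request:
{"op": "step_arm", "data": {
  "plan": [
    [0.008,-0.005,-0.002,0,-1],
    [0,0,0,0,-1]
  ]
}}

```text
clock: 15.08
position: [0.4962, -0.1341, 0.0198]
eef_rot: [1.042, 1.312, -1.03]
ft_force: [-3.5, -1.9, 3.6]
gripper_width: 0.239
```

Request:
{"op": "step_arm", "data": {
  "plan": [
    [0.006,-0.003,-0.002,0,-1],
    [0,0,0,0,-1]
  ]
}}

```text
clock: 15.25
position: [0.4964, -0.1342, 0.0187]
eef_rot: [1.043, 1.309, -1.029]
ft_force: [-3.6, -1.3, 2.6]
gripper_width: 0.238
```

```bash
python3 - <<'E'
from h import *
st()
a=env.capture("scene")[:,:,::-1]; cv2.imwrite("pics/v17.png",crop(a,280,160,50,40,14))
E
```

```text
t 15.25 nest [ 1.6  2.9 18.7] az 13.33 toolx [ 0.0061  0.0054 -1.    ] ft [-3.58 -1.29  2.62] mom [-0.104  0.558  0.025] w 0.238 vel 0.019
```

View pics/v17.png

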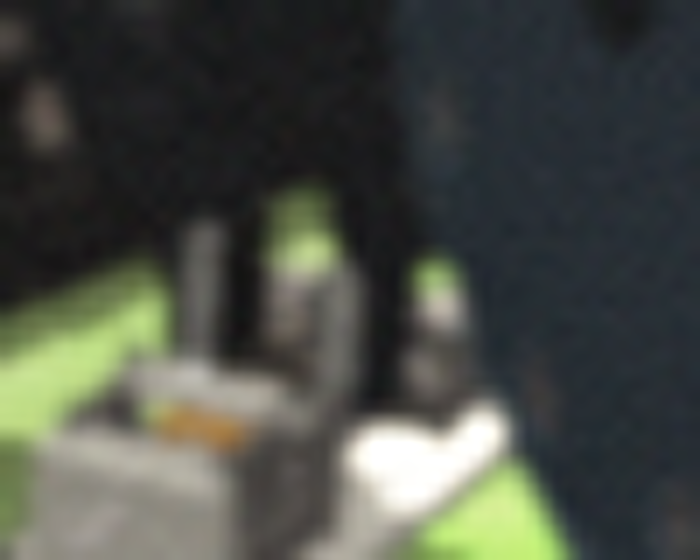

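```bash
python3 - <<'E'
from h import *
a=env.capture("scene")[:,:,::-1]; cv2.imwrite("pics/scene18.png",a)
A=(280,160,50,40,14)
T=lambda pts: np.array([w(*q) for q in pts])
outs=[]
for th in (0,6):
    im=crop(a,*A)
    def D(pts,c,cl=True):
        q=(proj("scene",T(pts))+[.4,.7]-np.array(A[:2])+.5)*A[4]; cv2.polylines(im,[q.astype(int)],cl,c,1)
    D(box(-30,30,-50,78,8),(0,0,255)); D(box(-14,14,30,42,38),(255,0,0)); D(box(-14,14,-33,-33,28),(0,255,255)); D(box(-9,9,34,36,31),(255,0,255))
    t=np.radians(th);c0=35
    for h,col in((0,(255,255,0)),(8,(0,255,0))):
        D([(x,c0-l*np.cos(t)+h*np.sin(t)-8*np.sin(t),20+l*np.sin(t)+h*np.cos(t)) for x,l in((-11,0),(11,0),(11,66),(-11,66))],col)
    outs.append(im[:, :380])
    outs[-1]=im
cv2.imwrite("pics/o18.png",outs[0]);cv2.imwrite("pics/o18b.png",outs[1])
E
```

```text
(no output)
```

View pics/o18.png

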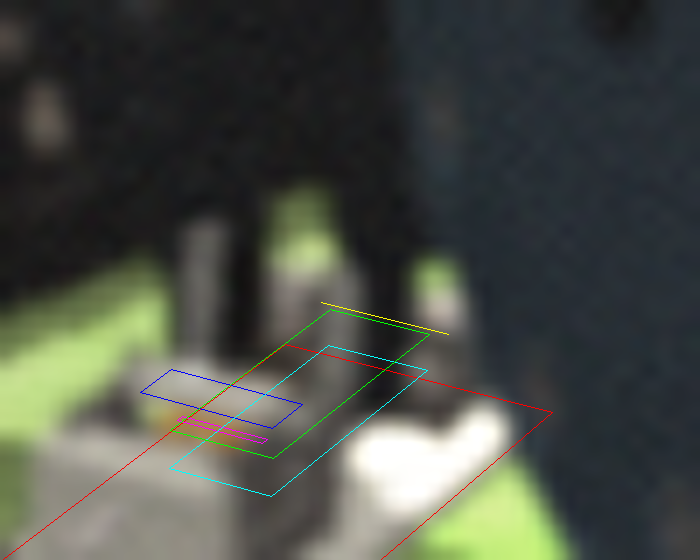

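View pics/o18b.png

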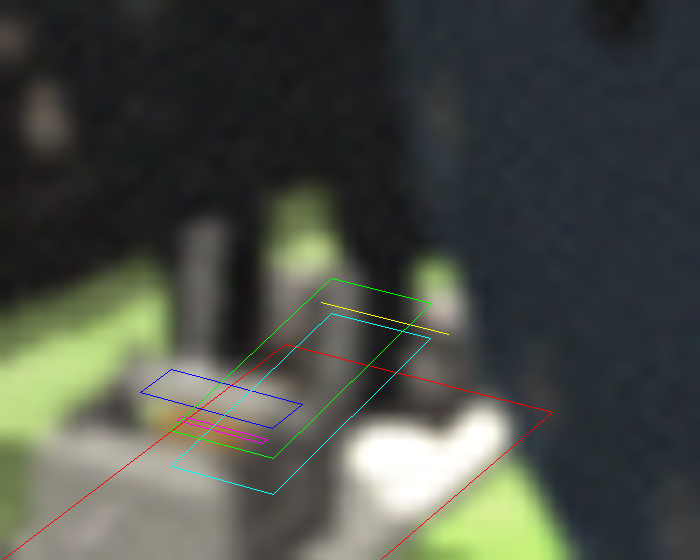

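Request:
{"op": "step_arm", "data": {
  "plan": [
    [0,0,0,0,-0.3],
    [0,0,0,0,-0.1],
    [0,0,0,0,-0.1],
    [0,0,0,0,-0.1]
  ]
}}

```text
clock: 15.68
position: [0.494, -0.1314, 0.0163]
eef_rot: [1.045, 1.316, -1.03]
ft_force: [1.1, 0.6, 0.2]
gripper_width: 0.451
```

```bash
python3 - <<'E'
from h import *
st()
a=env.capture("scene")[:,:,::-1]; cv2.imwrite("pics/v19.png",crop(a,280,160,50,40,14))
E
```

```text
t 15.68 nest [-0.1  6.2 16.3] az 13.3 toolx [ 0.0014  0.0104 -0.9999] ft [1.1  0.56 0.17] mom [-0.004  0.026  0.025] w 0.451 vel 0.009
```

View pics/v19.png

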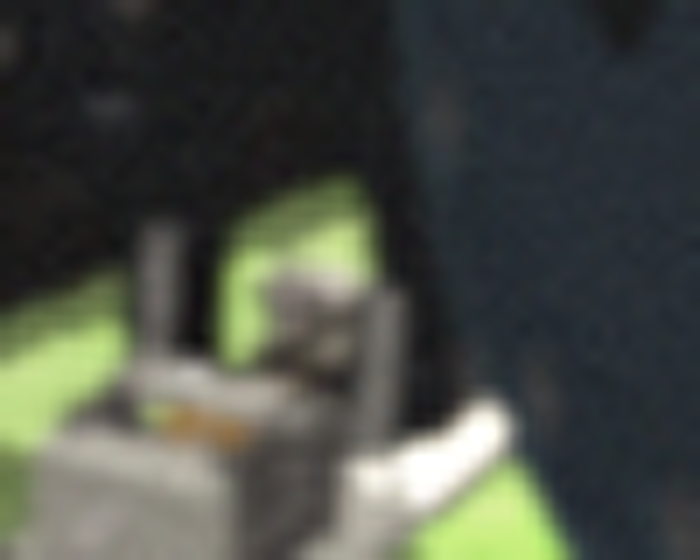

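Request:
{"op": "step_arm", "data": {
  "plan": [
    [-0.05,0,0,0,-0.1],
    [-0.09,0,0,0,-0.1],
    [-0.09,0,0,0,-0.1],
    [-0.05,0,0.08,0,-0.1],
    [0,0,0.09,0,-0.1],
    [0,0,0.09,0,-0.1],
    [0,0,0.09,0,-0.1],
    [0,0,0.06,0,-0.1],
    [0,0,0,0,-0.1],
    [0,0,0,0,-0.1]
  ]
}}

```text
clock: 16.57
position: [0.5299, -0.2946, 0.1271]
eef_rot: [1.043, 1.327, -1.028]
ft_force: [-0.7, -0.3, 0.3]
gripper_width: 0.45
```

```bash
python3 - <<'E'
from h import *
st()
a={}
for n in("scene","top"): a[n]=env.capture(n)[:,:,::-1]; cv2.imwrite(f"pics/{n}20.png",a[n])
cv2.imwrite("pics/v20.png",crop(a["scene"],265,165,64,48,12));cv2.imwrite("pics/v20t.png",crop(a["top"],290,165,72,54,11))
E
```

```text
t 16.57 nest [  -3.6 -160.9  127.1] az 13.55 toolx [-0.0062  0.0156 -0.9999] ft [-0.74 -0.3   0.35] mom [-0.011  0.009  0.005] w 0.45 vel 0.031
```

View pics/v20.png

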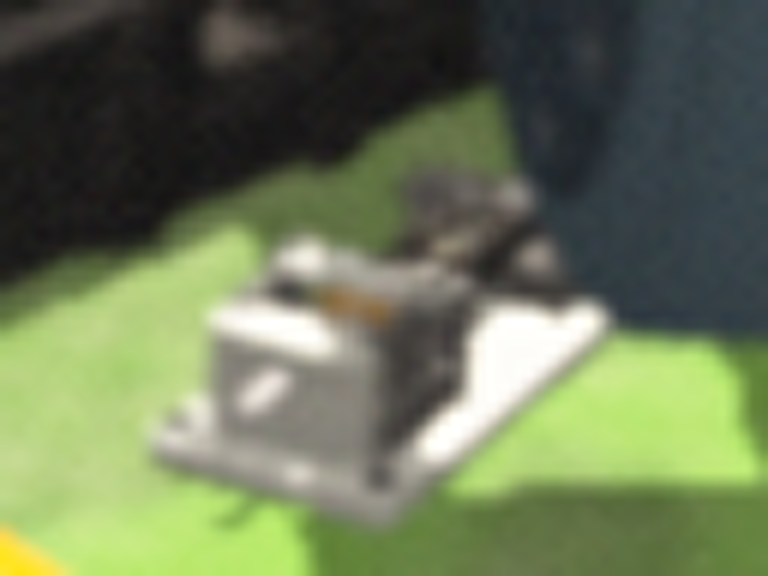

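View pics/v20t.png

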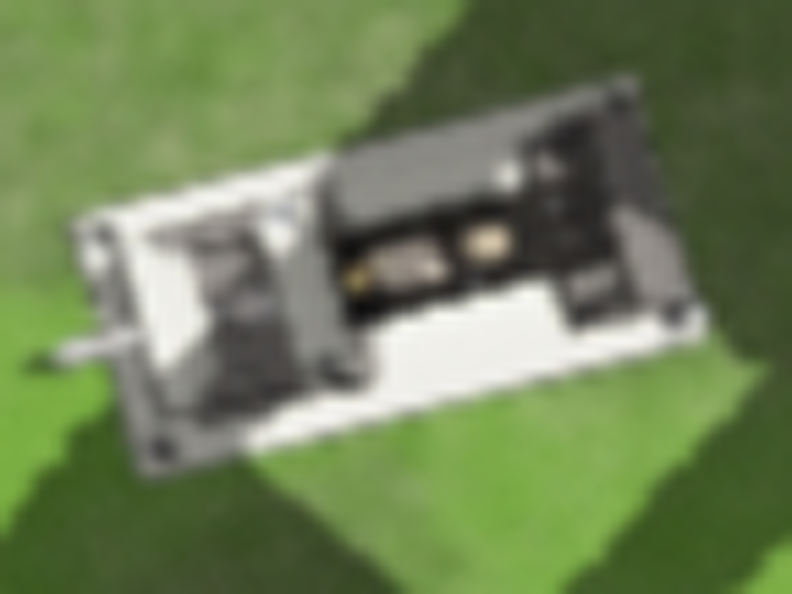

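```bash
python3 - <<'E'
from h import *
go(w(1,-11,60),13.6,-1,vmax=.035)
E
```

```text
from [ 0.5297 -0.2934  0.1271] 13.62 joints [-0.71  0.36  1.6   0.01  1.19 -0.95] rows 5 ft [ 0.58  0.04 -1.25]
[0.0335, 0.0023, -0.0743, np.float64(0.0), -1],[0.0335, 0.0023, -0.0743, np.float64(0.0), -1],[0.0335, 0.0023, -0.0743, np.float64(0.0), -1],[0.0335, 0.0022, -0.0743, np.float64(0.0), -1],[0.0335, 0.0022, -0.0743, np.float64(0.0), -1],
```

Request:
{"op": "step_arm", "data": {
  "plan": [
    [0.005,0,-0.05,0,-1],
    [0.02,0.002,-0.08,0,-1],
    [0.02,0.002,-0.08,0,-1],
    [0.03,0.002,-0.08,0,-1],
    [0.03,0.002,-0.05,0,-1],
    [0,0,0,0,-1],
    [0,0,0,0,-1],
    [0,0,0,0,-1]
  ],
  "grip_force": 30
}}

```text
clock: 17.33
position: [0.4948, -0.1447, 0.0848]
eef_rot: [1.036, 1.336, -1.022]
ft_force: [0.0, -0.0, 0.3]
gripper_width: 0.002
```

```bash
python3 - <<'E'
from h import *
st();go(w(1,-11,40),13.6,-1,vmax=.035)
E
```

```text
t 17.33 nest [-2.4 -7.  84.8] az 14.09 toolx [-0.0103  0.0189 -0.9998] ft [ 0.01 -0.03  0.25] mom [-0.026 -0.023  0.022] w 0.002 vel 0.016
from [ 0.4948 -0.1447  0.0848] 14.09 joints [-0.52  0.25  1.86  0.01  1.06 -0.77] rows 2 ft [ 0.01 -0.03  0.25]
[0.056, 0.0042, 0.0051, np.float64(0.0007), -1],[0.056, 0.0042, 0.005, np.float64(0.0007), -1],
```

Request:
{"op": "step_arm", "data": {
  "plan": [
    [0.05,0.006,0.007,0.0007,-1],
    [0.05,0.005,0.007,0.0007,-1],
    [0.01,0,0,0,-1],
    [0,0,0,0,-1],
    [0,0,0,0,-1]
  ]
}}

```text
clock: 17.75
position: [0.5043, -0.1528, 0.0439]
eef_rot: [1.043, 1.323, -1.028]
ft_force: [-0.4, -0.3, -1.1]
gripper_width: 0.003
```

```bash
python3 - <<'E'
from h import *
st();go(w(1,-11,30),13.6,-1,vmax=.035)
E
```

```text
t 17.75 nest [  5.  -17.1  43.9] az 13.52 toolx [-0.0028  0.014  -0.9999] ft [-0.4  -0.3  -1.11] mom [-0.016 -0.018 -0.046] w 0.003 vel 0.013
from [ 0.5043 -0.1528  0.0439] 13.52 joints [-0.53  0.33  1.85  0.01  0.97 -0.77] rows 1 ft [-0.4  -0.3  -1.11]
[0.0349, -0.0099, -0.0152, np.float64(-0.0002), -1],
```

Request:
{"op": "step_arm", "data": {
  "plan": [
    [0.01,-0.009,-0.012,0,-1],
    [0.012,0,0,0,-1],
    [0,0,0,0,-1],
    [0,0,0,0,-1]
  ]
}}

```text
clock: 18.08
position: [0.5008, -0.1504, 0.0375]
eef_rot: [1.044, 1.318, -1.027]
ft_force: [-0.2, 0.1, 0.1]
gripper_width: -0.0
```

Request:
{"op": "step_arm", "data": {
  "plan": [
    [0.007,0,0,0,-1],
    [0,0,0,0,-1]
  ]
}}

```text
clock: 18.25
position: [0.5011, -0.1505, 0.0352]
eef_rot: [1.044, 1.317, -1.027]
ft_force: [-0.3, 0.2, -0.0]
gripper_width: 0.003
```

```bash
python3 - <<'E'
from h import *
st()
E
```

```text
t 18.25 nest [  2.4 -14.1  35.2] az 13.46 toolx [ 0.0021  0.0111 -0.9999] ft [-0.3   0.18 -0.05] mom [-0.026 -0.005 -0.04 ] w 0.003 vel 0.013
```

Request:
{"op": "step_arm", "data": {
  "plan": [
    [0,-0.003,-0.01,0,-1],
    [0,0,0,0,-1]
  ]
}}

```text
clock: 18.42
position: [0.499, -0.1467, 0.0353]
eef_rot: [1.044, 1.316, -1.027]
ft_force: [-0.6, 0.6, -0.1]
gripper_width: 0.005
```

Request:
{"op": "step_arm", "data": {
  "plan": [
    [0.01,0,0,0,-1],
    [0,0,0,0,-1]
  ]
}}

```text
clock: 18.58
position: [0.4991, -0.1465, 0.0312]
eef_rot: [1.043, 1.316, -1.026]
ft_force: [-0.6, -0.4, -1.0]
gripper_width: -0.002
```

Request:
{"op": "step_arm", "data": {
  "plan": [
    [0.007,0,0,0,-1],
    [0,0,0,0,-1]
  ]
}}

```text
clock: 18.75
position: [0.4993, -0.1464, 0.0282]
eef_rot: [1.043, 1.316, -1.026]
ft_force: [-0.9, -0.3, 0.2]
gripper_width: 0.003
```

```bash
python3 - <<'E'
from h import *
st()
E
```

```text
t 18.75 nest [ 1.6 -9.7 28.2] az 13.49 toolx [ 0.0031  0.0105 -0.9999] ft [-0.93 -0.33  0.23] mom [ 0.068  0.015 -0.017] w 0.003 vel 0.01
```

Request:
{"op": "step_arm", "data": {
  "plan": [
    [0.005,0,0,0,-1],
    [0,0,0,0,-1]
  ]
}}

```text
clock: 18.92
position: [0.5001, -0.1468, 0.0273]
eef_rot: [1.043, 1.315, -1.026]
ft_force: [0.3, -0.5, 0.4]
gripper_width: -0.0
```

Request:
{"op": "step_arm", "data": {
  "plan": [
    [0.005,0,0,0,-1],
    [0,0,0,0,-1]
  ]
}}

```text
clock: 19.08
position: [0.5008, -0.1471, 0.0276]
eef_rot: [1.042, 1.315, -1.025]
ft_force: [0.2, 0.1, 0.1]
gripper_width: -0.003
```

Request:
{"op": "step_arm", "data": {
  "plan": [
    [0.015,-0.002,0,0,-1],
    [0,0,0,0,-1]
  ]
}}

```text
clock: 19.25
position: [0.5026, -0.1478, 0.0286]
eef_rot: [1.042, 1.312, -1.024]
ft_force: [0.1, 0.1, -1.4]
gripper_width: -0.001
```

```bash
python3 - <<'E'
from h import *
st()
E
```

```text
t 19.25 nest [  4.5 -11.8  28.6] az 13.57 toolx [ 0.0066  0.0092 -0.9999] ft [ 0.14  0.07 -1.41] mom [-0.007 -0.     0.019] w -0.001 vel 0.044
```

Request:
{"op": "step_arm", "data": {
  "plan": [
    [-0.05,0,0,0,-1],
    [-0.09,0,0,0,-1],
    [-0.09,0,0,0,-1],
    [-0.07,0,0.06,0,-1],
    [0,0,0.09,0,-1],
    [0,0,0.09,0,-1],
    [0,0,0.09,0,-1],
    [0,0,0.09,0,-1],
    [0,0,0.06,0,-1],
    [0,0,0,0,-1],
    [0,0,0,0,-1]
  ]
}}

```text
clock: 20.17
position: [0.5487, -0.3435, 0.1511]
eef_rot: [1.039, 1.311, -1.021]
ft_force: [0.6, 0.8, 0.4]
gripper_width: 0.002
```

```bash
python3 - <<'E'
from h import *
st()
a={}
for n in("scene","top"): a[n]=env.capture(n)[:,:,::-1]; cv2.imwrite(f"pics/{n}21.png",a[n])
cv2.imwrite("pics/v21.png",crop(a["scene"],265,165,64,48,12))
A=(290,165,72,54,11);im=crop(a["top"],*A);im2=im.copy()
T=lambda pts: np.array([w(*q) for q in pts])
for b,c in((box(-30,30,-50,78,8),(0,0,255)),(box(-11,11,-33,33,28),(0,255,0)),(box(-14,14,-33,-33,28),(0,255,255))):
    q=(proj("top",T(b))-np.array(A[:2])+.5)*A[4]; cv2.polylines(im2,[q.astype(int)],True,c,1)
cv2.imwrite("pics/v21t.png",im2)
cv2.imwrite("pics/v21full.png",a["top"])
E
```

```text
t 20.17 nest [   3.2 -212.8  151.1] az 13.76 toolx [ 0.0083  0.0066 -0.9999] ft [0.58 0.8  0.36] mom [0.059 0.045 0.031] w 0.002 vel 0.034
```

View pics/v21.png

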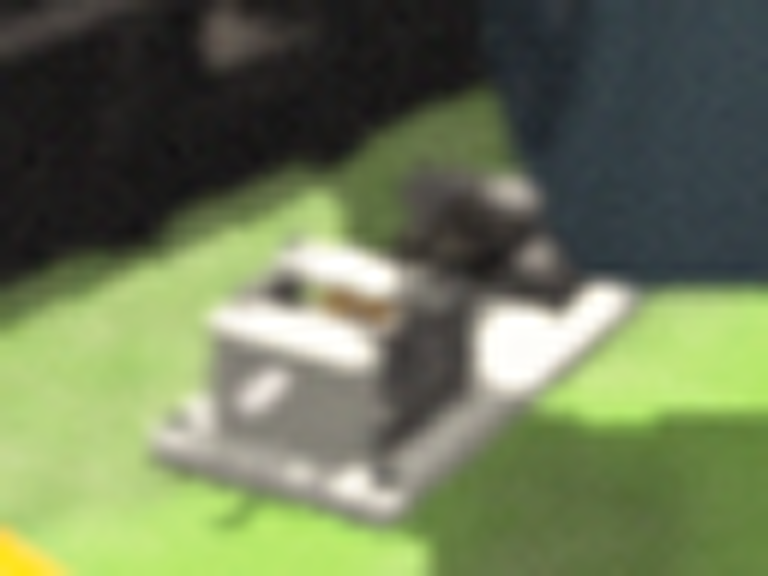

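View pics/v21t.png

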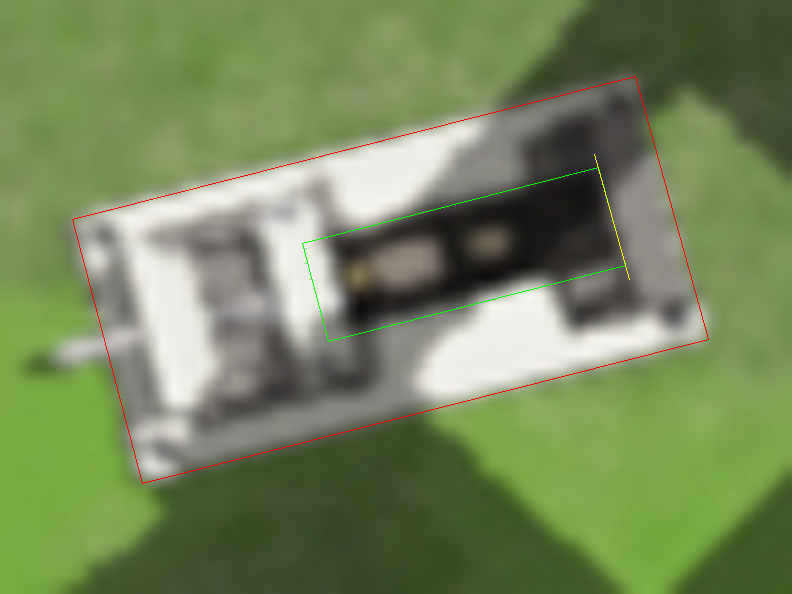

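View pics/v21full.png

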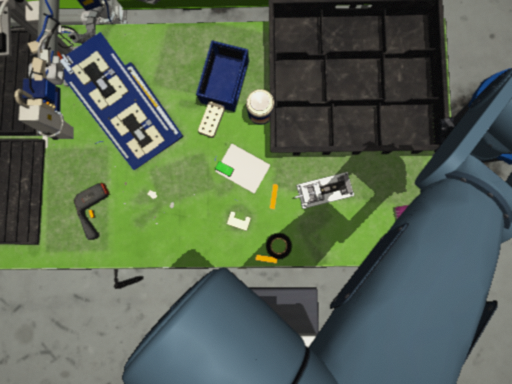

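```bash
python3 -c "
from station import env
print(env.sign_off())"
```

```text
the job is handed in; nothing more can be done
None
```

The module is loaded in the test nest, and I handed the job in at about 20 s on the robot's clock.

**What I did**
- I gripped the module across its width near mid-length. The tool itself could not be tilted, so I pressed one end of the module on top of the nest's spring block to turn it in the fingers. The first press gave about 8°, the second about 14°.
- I pushed the low end in under the bridge. The spring force rose from about 2 to 3.9 N, and the brass contact showed behind the bridge.
- I then lowered the grip until the wall end came down, and let go.
- Afterwards I tapped the top lightly with the closed fingers, as a check that it was flat.

**What the last checks showed**
- **Position:** in the last top picture the module lies along the bay, matching the predicted seat outline to about 1 mm. Its far end is at the end wall and the spring rod is pushed out.
- **Flatness:** the closed fingers met the module's top at z = 27.3–28 mm over about y = -21 to +1 mm. The nominal height when flat is 28 mm. I did not touch or measure the far end behind the wall directly.
- **Arm and surroundings:** the arm is clear of everything. The spare nest block was not touched and looks unmoved. I never clearly identified the foam pad, but nothing I moved went near the likely spot.

**Disagreements**
- The two cameras differed by 2–3 mm. I used the top camera, because the grasp agreed with it to about 0.6 mm.
- While I tipped the module down, the grip went about 3 mm lower than a flat module should allow, so the fingers probably slid a little along it.

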